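# Stack the basins on the crockery lift and wind it up

## Robot

A 6-joint arm with a two-finger parallel gripper is mounted at the origin on the work surface. World frame = base frame: x ahead of the robot, y to its left, z up, the work surface at z = 0. Lengths are in m, angles in rad, forces in N, time in s.
With the tool pointing down it reaches from about 0.375 to 0.9 m from the base axis. Payload 3.1 kg.
Tool frame: the origin (TCP) lies on the mounting face of the last link; the fingertips stand 182 mm ahead of it and the grasp point (between the pads) lies 164 mm ahead of it (arm.pinch_z is the distance from the TCP to the grasp point, in m); z points along the fingers, y is the line along which they close (so a half turn about z gives the same grasp; the last joint's range is limited). The gripper opens to 87 mm and grips with 3 to 60 N. Pads are 19 mm wide; open, the fingers measure 117 mm over their backs; the gripper's body (75 mm by 190 mm) begins 51 mm behind the grasp point.
Start: joints at [-1.429, 0.527, 1.433, -0, 1.181, -0.178], TCP at [0.197, -0.593, 0.405] pointing down, gripper open.
Joint ranges: [-3.08, 3.08], [-0.75, 2.2], [0.22, 2.44], [-1.43, 4.57], [0, 2.65], [-2.85, 2.85]. Speed limits (rad/s): [2.79, 2.79, 3.14, 3.14, 3.14, 3.14].

## Interface

Orientations are given as a 3x3 rotation matrix whose columns are the frame's x, y, z axes.
In Python, from station import arm gives the robot as it stands.
- The arm moves only by the tool send_rows, never from a script. Its argument "moves" is a list that holds one entry, the list of rows, each a list of 7 numbers: the shift along the tool's x, y, z in cm, then the turn, a rotation vector about the tool's x, y, z in rad, then the opening, from 0 (shut) to 1 (fully open). A call has exactly 10 rows; each row is the pose to reach, as a shift and turn from the pose commanded when the call began, along the tool's axes at that moment; what a row does not reach only later rows make up. A row lasts 1/10 s, in which the tool goes at most 50 mm and 8.59 degrees, less where a joint would pass 70% of its speed; a pose out of reach is approached as far as the arm can. A call with a gripper value outside its range is refused whole. The fingers move at their own pace and stop on an object; "force" is the grip in N (left out, the last holds). Time passes only in rows, so rows that repeat a pose let the fingers close, or fill a call up. It gives the time, the measured TCP pose, the force, the opening and the grip force at its end, in the units of the state.
- arm.state(): the state, without advancing time (a new reading comes with each control period).
- arm.capture(name): name is "scene" or "top"; returns the picture (480x640x3 uint8, red, green, blue); there is no depth.
- arm.camera_model(name): a dict with "fx", "fy", "cx", "cy" (pixels), "dist" ([k1, k2, p1, p2, k3] as OpenCV has them; the pictures are not rectified), "R" (3x3) and "t" (3): a world point X has camera coordinates R X + t. Camera axes: x right, y down, z forward; pixel columns grow to the right and rows downward; lengths in m; the calibration is good to about 2 mm. A picture is of the moment at which its call begins. camera_model takes no time and is no camera call.
- arm.job_done(): hands the job in; it is judged then, once.
The state is a dict: "time_s": time; "joints": joint angles; "joint_velocities": joint speeds; "tau": joint torques, N m; "tool_pos": TCP position; "tcp_rot": TCP orientation; "ft_force": force on the tool from outside, world axes, zero at the start; "moment": the same for the moment, N m; "width": finger opening in m; "finger_force": force on a finger pad.
Only numpy, scipy, OpenCV 4.12 (cv2) and the standard library are available. Lean on these libraries where they do the work, as an engineer would, in place of code of your own. Each camera call takes 0.05 s, during which the arm holds its last target. There are 200 camera calls.

## Task

Lift the pawl of the crockery lift's winch by its red knob and hold it clear so that the shelf runs slowly down, the crank turning back, until it rests at the bottom, then let the pawl go. Nest every blue basin from the worktop, upright and one inside the other, into the teal basin on the shelf while the shelf is down. Then crank the shelf all the way back up, leave it hanging on the pawl with the stack upright on it, and do not disturb the other things on the worktop.

Things in the scene. Friction and masses are not known exactly. Their poses are not given: they have to be found in the camera images.
- lift: The crockery lift, a hand-wound shelf lift. Origin on the worktop; x is the crank shaft's direction, away from the robot, y left, z up. In this frame, mm: white winch case x -51 to -5, y -40 to 76, 206 high; two guide columns 18 thick at x 52, y -45 and 45, 340 high; shelf x -85 to 85, y -240 to -70; feet under it. Fixed to the worktop.
- shelf (a joint): Height of the shelf above its lowest position, m: 0 = down on its stop just above the worktop, 0.150 = top stop. Geared to the crank by rack and pinion (10 mm per rad). It weighs 1.8 kg and runs down by itself at about 0.025 m/s, held back by a brake, while the pawl is lifted.
- shelf_mid (a point): Middle of the top face of the shelf's floor (at lift x 0, y -155 mm, 17 mm above the worktop when down). The shelf is a sage-green tray, 170 x 170 mm outside, with a rim 11 mm higher than its floor.
- crank (a joint): Angle of the crank, rad, several turns (0 when the shelf is down, 15 at the top stop); grows when cranked clockwise as seen from the robot, which raises the shelf. At multiples of a full turn the crank arm points straight up. The pawl catches every 0.524 rad (at 0.524, 1.047 .. 14.137, 14.661). Winding takes about 4 N at the handle.
- shaft (a point): Point on the crank's axis level with the middle of the handle: lift x -170 mm, 165 mm above the worktop. The handle's middle is always 75 mm from it, at lift y = -75 sin(crank), z = 165 + 75 cos(crank) mm.
- handle_mid (a point): Middle of the black crank handle, a freely turning round grip 26 mm thick and 100 mm long, parallel to the lift's x axis and standing out from the crank arm towards the robot (lift x -215 to -115 mm). It can be pinched across from above and carried round the circle without turning the fingers.
- pawl (a joint): Angle of the winch pawl, rad: about 0 (-0.03 to 0.03) when it lies in the ratchet wheel between two teeth, up to 0.12 as it rides over a tooth, clear of the teeth above about 0.15; stop at 0.40. A spring and its weight bring it down again when let go. While it is held clear the shelf runs down and the crank turns back; when let go it catches the next tooth.
- pawl_knob (a point): Centre of the red ball knob, 26 mm across, on a stem on top of the pawl; 240 mm above the worktop when the pawl is down, at lift x -70, y -25 mm. The pin it turns on lies 85 mm to its left (lift +y) and 32 mm lower, so as it is pulled up 16 mm, with about 4 N, which clears the pawl, it also moves 8 mm to the left.
- bowl0: A teal stoneware basin, 99 mm across the rim, 54 mm high, foot 56 mm across, 0.13 kg. Origin: centre of its underside, z up its axis. Its collar, 8 mm thick and 16 mm high below the rim, has upright sides; below it the side tapers. All have one shape; nested in another it hangs by its collar on that one's rim, 16 mm higher, with 1 to 2 mm play. On the shelf at the start.
- bowl1: A blue stoneware basin, 99 mm across the rim, 54 mm high, foot 56 mm across, 0.13 kg. Origin: centre of its underside, z up its axis. Its collar, 8 mm thick and 16 mm high below the rim, has upright sides; below it the side tapers. All have one shape; nested in another it hangs by its collar on that one's rim, 16 mm higher, with 1 to 2 mm play. Starts upright on the worktop or is absent.
- bowl2: A blue stoneware basin, 99 mm across the rim, 54 mm high, foot 56 mm across, 0.13 kg. Origin: centre of its underside, z up its axis. Its collar, 8 mm thick and 16 mm high below the rim, has upright sides; below it the side tapers. All have one shape; nested in another it hangs by its collar on that one's rim, 16 mm higher, with 1 to 2 mm play. Starts upright on the worktop or is absent.
- bowl3: A blue stoneware basin, 99 mm across the rim, 54 mm high, foot 56 mm across, 0.13 kg. Origin: centre of its underside, z up its axis. Its collar, 8 mm thick and 16 mm high below the rim, has upright sides; below it the side tapers. All have one shape; nested in another it hangs by its collar on that one's rim, 16 mm higher, with 1 to 2 mm play. Starts upright on the worktop or is absent.
- bowl4: A blue stoneware basin, 99 mm across the rim, 54 mm high, foot 56 mm across, 0.13 kg. Origin: centre of its underside, z up its axis. Its collar, 8 mm thick and 16 mm high below the rim, has upright sides; below it the side tapers. All have one shape; nested in another it hangs by its collar on that one's rim, 16 mm higher, with 1 to 2 mm play. Starts upright on the worktop or is absent.
- bowl5: A blue stoneware basin, 99 mm across the rim, 54 mm high, foot 56 mm across, 0.13 kg. Origin: centre of its underside, z up its axis. Its collar, 8 mm thick and 16 mm high below the rim, has upright sides; below it the side tapers. All have one shape; nested in another it hangs by its collar on that one's rim, 16 mm higher, with 1 to 2 mm play. Starts upright on the worktop or is absent.
- mug: White mug, 80 mm across plus a handle reaching 37 mm out, 92 mm high; not to be disturbed. Origin: centre of its underside.
- soap: Green glass soap bottle, 60 mm across, 190 mm high; not to be disturbed. Origin: centre of its underside.
- jar: Amber jar with a steel lid, 68 mm across, 100 mm high; not to be disturbed. Origin: centre of its underside.
- spoon: Steel spoon 170 mm long lying on the worktop; not to be disturbed.
- pepper: Steel pepper pot, 44 mm across, 75 mm high, standing among the basins; not to be disturbed. Origin: centre of its underside.
- tin: Food tin with a red label, 74 mm across, 105 mm high; not to be disturbed. Origin: centre of its underside.
Mind the look-alikes: they are no part of the job. Leave any yellow look-alike of the bowl4 alone. There is more than one size of the bowl0; the one meant has the size given above.

How it is judged:
By the outcome, as a careful person would: the job done as asked, in the order asked, and still so for the second after the job is handed in, with the robot touching nothing.
Of bowl1, bowl2, bowl3, bowl4, bowl5 only 3 to 5 are there at a start; the rules pass over those that are not, and their reading is None.
At some moment in a run one of bowl0, bowl1, bowl2, bowl3, bowl4, bowl5 may be knocked a few centimetres aside while the robot is not near it.
It also fails if it takes over 210 s, if anything falls off the work surface, if the arm or the gripper's body presses on something with over 40 N, if the wrist force passes 120 N, or if a joint passes its speed limit or range.

## Working session

There is one attempt and no reset: what is moved stays moved. The work goes in short steps, Python scripts to look and compute and a tool call to move; the robot and the scene stay as the last step left them, time stands still between calls to the robot, and variables do not carry over. Pictures are saved under pics/ and viewed, at most 14 in all, crops included, and the job is handed in when it is done.

Besides the shell and the picture viewer there is one more tool, called as name(argument=value, ...), one argument or row to a line, values as JSON. send_rows: Moves the arm, as the interface text tells. Its arguments: {"type":"object","properties":{"moves":{"type":"array"},"force":{"type":"number"}},"required":["moves"]}

```bash
ls; mkdir -p pics
python3 - <<'E'
from station import arm
import cv2
for n in("scene","top"):
    cv2.imwrite(f"pics/{n}0.png",arm.capture(n)[:,:,::-1]); m=arm.camera_model(n); print({k:(v.tolist() if hasattr(v,'tolist') else v) for k,v in m.items()})
s=arm.state();print(s["tool_pos"],s["tcp_rot"],s["width"],s["time_s"])
E
```

```text
pics
{'fx': 442.4136893220556, 'fy': 442.4136893220556, 'cx': 316.5164190598754, 'cy': 238.04230897066154, 'dist': [-0.00905635247967186, 0.0, 0.0, 0.0, 0.0], 'R': [[0.39832393418504564, 0.9172230799736873, -0.006313875112011732], [0.6971788261187735, -0.3072237394769247, -0.6477308532974663], [-0.5960534605779895, 0.25360480173963057, -0.7618430787685913]], 't': [-0.20086531618534828, -0.3250762850493474, 1.640624301464463]}
{'fx': 510.0599260666449, 'fy': 510.0599260666449, 'cx': 308.92791815126475, 'cy': 246.029267134753, 'dist': [-0.05955842528677952, 0.0, 0.0, 0.0, 0.0], 'R': [[0.0015972829886942812, -0.9999962244229372, -0.002236029276294016], [-0.995649003109531, -0.0013820015404382609, -0.0931727035066557], [0.09316926153002918, 0.0023751234941876936, -0.9956474514075432]], 't': [-0.024975611321674366, 0.5779477533456102, 1.4911376240532686]}
[ 0.19706401 -0.59278817  0.4038788 ] [[ 9.48975468e-01  3.15349765e-01 -2.93256747e-04]
 [ 3.15349729e-01 -9.48973565e-01  1.92919101e-03]
 [ 3.30077031e-04 -1.92323338e-03 -9.99998096e-01]] 0.0868067777480429 0.1
```

View pics/scene0.png

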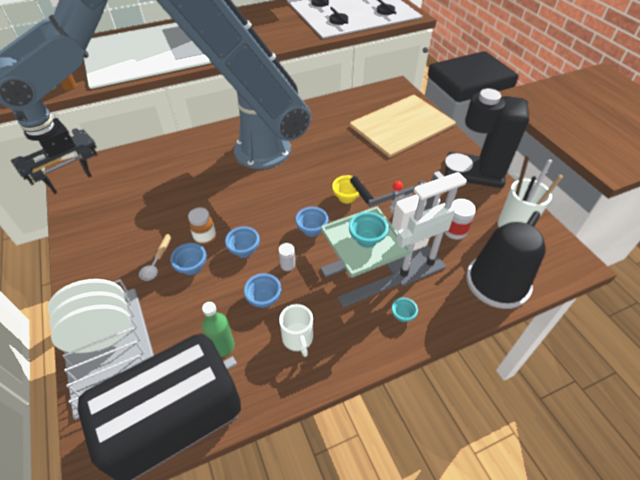

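View pics/top0.png

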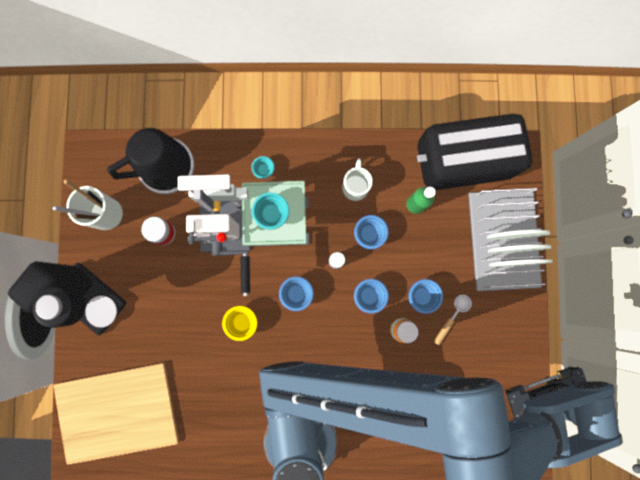

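The scene view shows the red knob at (398,186), the crank handle at (365,190), the teal basin at (369,228) on the raised shelf, and four blue basins at (188,260), (242,242), (312,222) and (262,291).

Things that could be confused, in top-view pixels:
- **Teal:** the basin on the shelf (270,210) is the one I want. The small one at (262,167) is the wrong size.
- **Blue:** (371,232), (296,293), (371,296) and (425,296) are wanted. The yellow one at (239,323) is not.
- **Red:** the knob (221,237) is wanted. The tin label at (160,230) is not.

```bash
cat > h.py <<'E'
import numpy as np, cv2
from station import arm
M={n:arm.camera_model(n) for n in("scene","top")}
def ray(n,uv):
    m=M[n];K=np.array([[m["fx"],0,m["cx"]],[0,m["fy"],m["cy"]],[0,0,1]]);R=np.array(m["R"]);t=np.array(m["t"])
    p=cv2.undistortPoints(np.array([[uv]],float),K,np.array(m["dist"]))[0,0]
    return -R.T@t, R.T@np.array([p[0],p[1],1])
def plane(n,uv,z):
    c,d=ray(n,uv);return c+d*(z-c[2])/d[2]
def tri(a,b):
    (c1,d1),(c2,d2)=ray("scene",a),ray("top",b)
    s=np.linalg.lstsq(np.c_[d1,-d2],c2-c1,rcond=None)[0]
    p,q=c1+d1*s[0],c2+d2*s[1];return (p+q)/2,np.linalg.norm(p-q)
def proj(n,X):
    m=M[n];K=np.array([[m["fx"],0,m["cx"]],[0,m["fy"],m["cy"]],[0,0,1]])
    return cv2.projectPoints(np.array([X],float),cv2.Rodrigues(np.array(m["R"]))[0],np.array(m["t"]),K,np.array(m["dist"]))[0].ravel()
HSV=dict(blue=((100,90,60),(120,255,255)),teal=((84,110,60),(97,255,255)),yellow=((24,160,80),(34,255,255)),red=((0,200,110),(6,255,255)),green=((45,20,120),(85,110,255)))
def blobs(im,col,amin=30):
    m=cv2.inRange(cv2.cvtColor(im,cv2.COLOR_RGB2HSV),*[np.array(x) for x in HSV[col]])
    cs=cv2.findContours(m,cv2.RETR_EXTERNAL,cv2.CHAIN_APPROX_NONE)[0]
    return [c for c in cs if cv2.contourArea(c)>amin]
def circ(n,c,z):
    # outline cast on the rim plane, circle fit
    c=cv2.convexHull(c);P=np.array([plane(n,p,z)[:2] for p in c[:,0]])
    (x,y),(a,b),_=cv2.fitEllipse(P.astype(np.float32)*1000) if len(P)>4 else ((0,0),(0,0),0)
    return np.round([x,y,a,b],1)
E
python3 - <<'E'
from h import *
im={n:arm.capture(n) for n in M}
for n in M:
  for c in HSV:
    for b in blobs(im[n],c):
      mm=cv2.moments(b);u=(mm['m10']/mm['m00'],mm['m01']/mm['m00'])
      x=circ(n,b,.054) if c in("blue","teal","yellow") else ''
      print(n,c,np.round(u,1),cv2.contourArea(b),x)
  bs=blobs(im[n],"green",2000)
  for b in bs: print(n,"shelf",cv2.approxPolyDP(cv2.convexHull(b),6,True)[:,0].tolist())
a=cv2.resize(im["scene"][150:300,300:500],None,fx=3,fy=3,interpolation=cv2.INTER_CUBIC)
b=cv2.resize(im["top"][150:350,170:320],None,fx=2.25,fy=2.25)
cv2.imwrite("pics/c1.png",a[:,:,::-1]);
E
```

```text
scene blue [262.3 289.8] 903.0 [ 620.6 -207.4   97.   104.5]
scene blue [188.3 258.1] 783.5 [ 435.9 -363.7   96.4  110.7]
scene blue [242.  240.9] 723.0 [ 436.3 -206.6   96.2  112.3]
scene blue [311.1 220.2] 624.5 [443.3  10.5  96.5 116.7]
scene teal [403.9 309.3] 403.5 [824.4 105.8  62.3  66.5]
scene teal [367.8 228.3] 924.5 [539.5 151.2 111.6 135.8]
scene yellow [344.6 189.2] 461.0 [359.8 167.5  86.4 129.5]
scene green [218.2 330. ] 680.0 
scene green [362.8 247. ] 2365.5 
scene green [22.4 29.2] 30.5 
scene green [126.9  16.4] 383.0 
scene green [11.3  5.8] 41.5 
scene green [46.3  6.9] 117.5 
scene shelf [[377, 207], [410, 253], [351, 276], [322, 226]]
top blue [425.3 295.9] 848.0 [ 430.5 -362.4   95.9   99.5]
top blue [370.8 295.7] 853.5 [ 431.4 -204.1   97.2   98.2]
top blue [295.8 293.3] 849.5 [437.8  13.7  96.2  97.9]
top blue [370.7 231.6] 852.0 [ 618.3 -205.5   98.1  100.2]
top teal [270.  210.5] 997.0 [680.4  90.8 107.4 107.8]
top teal [262.6 166.8] 338.0 [812.1 114.   64.1  64.3]
top yellow [239.3 322.9] 918.5 [352.2 176.5  98.9 101.8]
top red [221.3 236.9] 40.0 
top green [273.8 213.7] 3782.0 
top shelf [[303, 181], [305, 243], [243, 245], [243, 184]]
```

View pics/c1.png

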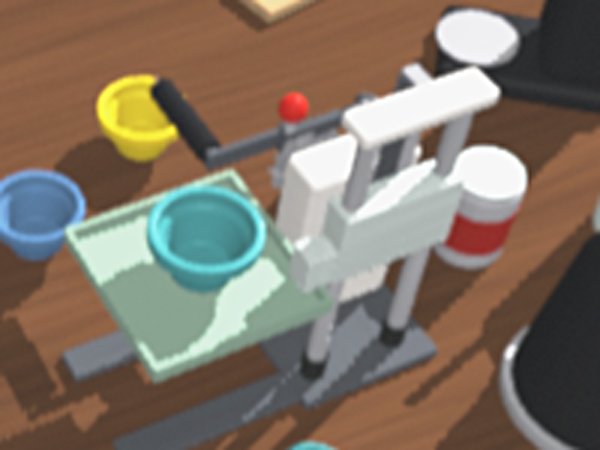

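The crop shows the red knob at scene (398,185.7). The crank arm points towards the shelf, with the handle running from about (355,180) to (370,201), and the teal basin sits upright on the shelf.

Run:
```python
from h import *
im={n:arm.capture(n) for n in M}
HSV["red"]=((0,170,80),(8,255,255))
def cen(b):
  mm=cv2.moments(b);return (mm['m10']/mm['m00'],mm['m01']/mm['m00'])
k={n:[cen(b) for b in blobs(im[n],"red",10)] for n in M};print(k)
kb=tri((398,185.7),(221.3,236.9));print("knob",kb)
print("handle",tri((355,180),(245.5,294)),tri((370,202),(246,255)))
print("handle z.24-.165",[plane("top",(246,v),.165).round(3) for v in (256,293)])
sc=blobs(im["scene"],"teal",500)[0];tp=blobs(im["top"],"teal",500)[0]
print("teal",[tri(cv2.fitEllipse(sc)[0],cv2.fitEllipse(tp)[0])])
for a,b in zip([[377,207],[410,253],[351,276],[322,226]],[[243,245],[243,181],[304,181],[305,244]]): print("corner",tri(a,b))
```

```text
{'scene': [(458.4825268817204, 228.4758064516129), (397.4491525423729, 185.1723163841808)], 'top': [(221.042071197411, 236.85113268608413), (169.0, 234.72916666666666)]}
knob (array([0.58146398, 0.20075473, 0.2408805 ]), np.float64(0.0012743875773431623))
handle (array([0.43683457, 0.14958191, 0.15958336]), np.float64(0.00695770207744364)) (array([0.54081571, 0.14638898, 0.16533219]), np.float64(0.0017411955497006598))
handle z.24-.165 [array([0.538, 0.146, 0.165]), array([0.438, 0.144, 0.165])]
teal [(array([0.65521032, 0.07771601, 0.20412999]), np.float64(0.002245406706216276))]
corner (array([0.5675701 , 0.15419037, 0.16736048]), np.float64(0.0008206811870562768))
corner (array([0.7429235 , 0.15512107, 0.16644498]), np.float64(0.003094815005250689))
corner (array([ 0.74418866, -0.01130807,  0.16280932]), np.float64(0.0014821272680400573))
corner (array([ 0.57067208, -0.0129299 ,  0.16755501]), np.float64(0.001937093486045417))
```

```bash
cat >> h.py <<'E'
def to(g,psi=0.):
    "shift (cm, tool axes) and turn to bring the grasp point to g, tool down, tool x at angle psi"
    s=arm.state();R=np.array(s["tcp_rot"]);c,n=np.cos(psi),np.sin(psi)
    T=np.array([[c,n,0],[n,-c,0],[0,0,-1.]])
    d=R.T@(np.array(g)+[0,0,.164]-s["tool_pos"])*100
    r=cv2.Rodrigues(R.T@T)[0].ravel()
    print("t",round(s["time_s"],2),"pinch",np.round(np.array(s["tool_pos"])+R[:,2]*.164,4),"f",np.round(s["ft_force"],1),"w",round(s["width"],4),"ff",s["finger_force"],"-> shift",d.round(2),"turn",r.round(3))
E
python3 -c "
from h import *
to((.581,.2,.31))"
```

```text
t 0.3 pinch [ 0.1971 -0.5929  0.2404] f [0.7 0.6 0.6] w 0.087 ff 0.0 -> shift [ 61.44 -63.15  -6.9 ] turn [-0.001 -0.     0.321]
```

send_rows(
  moves=[
    [[2,-2,-4,0,0,0.05,0.55],[5,-5,-6.9,0,0,0.1,0.55],[8,-8.5,-6.9,0,0,0.15,0.55],[11.5,-12,-6.9,0,0,0.2,0.55],[15,-15.5,-6.9,0,0,0.25,0.55],[18.5,-19,-6.9,0,0,0.3,0.55],[22,-22.5,-6.9,0,0,0.32,0.55],[25.5,-26,-6.9,0,0,0.32,0.55],[29,-29.5,-6.9,0,0,0.32,0.55],[32,-33,-6.9,0,0,0.32,0.55]],
  ],
)

```text
time_s: 1.3
tool_pos: [0.3973, -0.1771, 0.4741]
tcp_rot: [[1.0, 0.001, 0.001], [0.001, -1.0, -0.0], [0.001, 0.001, -1.0]]
ft_force: [1.1, -0.1, 1.1]
width: 0.0478
finger_force: 0.0
```

```bash
python3 -c "
from h import *
to((.581,.2,.31))"
```

```text
t 1.3 pinch [ 0.3975 -0.1771  0.3101] f [ 1.1 -0.1  1.1] w 0.0478 ff 0.0 -> shift [ 1.840e+01 -3.769e+01  1.000e-02] turn [ 0.001 -0.001  0.001]
```

send_rows(
  moves=[
    [[2,-4,0,0,0,0,0.55],[4,-8,0,0,0,0,0.55],[6,-12,0,0,0,0,0.55],[8,-16.5,0,0,0,0,0.55],[10.5,-21,0,0,0,0,0.55],[12.5,-25.5,0,0,0,0,0.55],[14.5,-30,0,0,0,0,0.55],[16.5,-34,0,0,0,0,0.55],[18.4,-37.7,0,0,0,0,0.55],[18.4,-37.7,0,0,0,0,0.55]],
  ],
)

```text
time_s: 2.3
tool_pos: [0.5818, 0.2023, 0.4733]
tcp_rot: [[1.0, 0.006, 0.002], [0.006, -1.0, 0.002], [0.002, -0.002, -1.0]]
ft_force: [-0.4, -0.5, -0.3]
width: 0.0479
finger_force: 0.0
```

Run:
```python
from h import *
to((.581,.2,.245))
cv2.imwrite("pics/s2.png",cv2.resize(arm.capture("scene")[100:260,300:500],None,fx=3,fy=3)[:,:,::-1])
```

```text
t 2.3 pinch [0.5821 0.2027 0.3093] f [-0.4 -0.5 -0.3] w 0.0479 ff 0.0 -> shift [-0.09  0.24  6.43] turn [-0.002 -0.002  0.006]
```

View pics/s2.png

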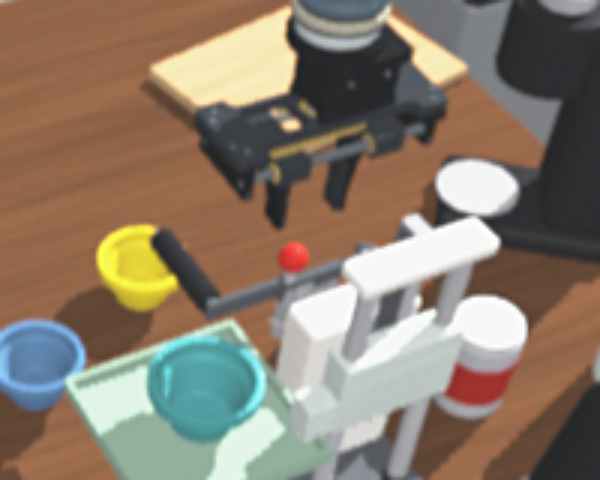

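The fingers hang over the knob at crop (294,258), one on either side, and nothing is in the way below. I'll lower and close.

send_rows(
  moves=[
    [[-0.1,0.2,2,0,0,0,0.55],[-0.1,0.2,4,0,0,0,0.55],[-0.1,0.2,5.5,0,0,0,0.55],[-0.1,0.2,6.4,0,0,0,0.55],[-0.1,0.2,6.5,0,0,0,0.55],[-0.1,0.2,6.5,0,0,0,0.2],[-0.1,0.2,6.5,0,0,0,0.2],[-0.1,0.2,6.5,0,0,0,0.2],[-0.1,0.2,6.5,0,0,0,0.2],[-0.1,0.2,6.5,0,0,0,0.2]],
  ],
  force=25,
)

```text
time_s: 3.35
tool_pos: [0.5795, 0.1984, 0.4096]
tcp_rot: [[1.0, 0.0, 0.003], [0.0, -1.0, 0.007], [0.003, -0.007, -1.0]]
ft_force: [1.3, 9.0, 0.1]
width: 0.0244
finger_force: 25.0
```

send_rows(
  moves=[
    [[0,-0.2,-0.4,0,0,0,0.2],[0,-0.4,-0.8,0,0,0,0.2],[0,-0.6,-1.2,0,0,0,0.2],[0,-0.8,-1.6,0,0,0,0.2],[0,-1.0,-2.0,0,0,0,0.2],[0,-1.2,-2.2,0,0,0,0.2],[0,-1.2,-2.2,0,0,0,0.2],[0,-1.2,-2.2,0,0,0,0.2],[0,-1.2,-2.2,0,0,0,0.2],[0,-1.2,-2.2,0,0,0,0.2]],
  ],
)

```text
time_s: 4.35
tool_pos: [0.5795, 0.2084, 0.4305]
tcp_rot: [[1.0, 0.001, 0.0], [0.001, -1.0, 0.001], [0.0, -0.001, -1.0]]
ft_force: [2.8, 4.2, -7.4]
width: 0.0242
finger_force: 25.0
```

Run:
```python
from h import *
to((.581,.2,.245))
im=arm.capture("scene")
for b in blobs(im,"teal",300): print(cv2.boundingRect(b))
```

```text
t 4.35 pinch [0.5795 0.2087 0.2665] f [ 2.8  4.2 -7.4] w 0.0242 ff 24.99852418899536 -> shift [0.15 0.85 2.15] turn [-0.001 -0.     0.001]
(392, 298, 25, 23)
(350, 216, 37, 34)
```

send_rows(
  moves=[
    [[0,0,0,0,0,0,0.2],[0,0,0,0,0,0,0.2],[0,0,0,0,0,0,0.2],[0,0,0,0,0,0,0.2],[0,0,0,0,0,0,0.2],[0,0,0,0,0,0,0.2],[0,0,0,0,0,0,0.2],[0,0,0,0,0,0,0.2],[0,0,0,0,0,0,0.2],[0,0,0,0,0,0,0.2]],
  ],
)

```text
time_s: 5.4
tool_pos: [0.5795, 0.2084, 0.4305]
tcp_rot: [[1.0, 0.001, 0.0], [0.001, -1.0, 0.001], [0.0, -0.001, -1.0]]
ft_force: [2.4, 5.4, -6.8]
width: 0.0246
finger_force: 25.0
```

send_rows(
  moves=[
    [[0,0,0,0,0,0,0.2],[0,0,0,0,0,0,0.2],[0,0,0,0,0,0,0.2],[0,0,0,0,0,0,0.2],[0,0,0,0,0,0,0.2],[0,0,0,0,0,0,0.2],[0,0,0,0,0,0,0.2],[0,0,0,0,0,0,0.2],[0,0,0,0,0,0,0.2],[0,0,0,0,0,0,0.2]],
  ],
)

```text
time_s: 6.4
tool_pos: [0.5795, 0.2084, 0.4305]
tcp_rot: [[1.0, 0.001, 0.0], [0.001, -1.0, 0.002], [0.0, -0.002, -1.0]]
ft_force: [3.3, 4.6, -7.2]
width: 0.0247
finger_force: 25.0
```

send_rows(
  moves=[
    [[0,0,0,0,0,0,0.2],[0,0,0,0,0,0,0.2],[0,0,0,0,0,0,0.2],[0,0,0,0,0,0,0.2],[0,0,0,0,0,0,0.2],[0,0,0,0,0,0,0.2],[0,0,0,0,0,0,0.2],[0,0,0,0,0,0,0.2],[0,0,0,0,0,0,0.2],[0,0,0,0,0,0,0.2]],
  ],
)

```text
time_s: 7.4
tool_pos: [0.5795, 0.2084, 0.4305]
tcp_rot: [[1.0, 0.001, 0.0], [0.001, -1.0, 0.002], [0.0, -0.002, -1.0]]
ft_force: [3.9, 3.7, -7.2]
width: 0.0241
finger_force: 25.0
```

Run:
```python
from h import *
to((.581,.2,.245))
im=arm.capture("scene")
for b in blobs(im,"teal",300): print(cv2.boundingRect(b))
```

```text
t 7.4 pinch [0.5795 0.2087 0.2665] f [ 3.9  3.7 -7.2] w 0.0241 ff 24.998755753040314 -> shift [0.15 0.85 2.15] turn [-0.002 -0.     0.001]
(392, 298, 25, 23)
(348, 233, 36, 33)
```

send_rows(
  moves=[
    [[0,0,0,0,0,0,0.2],[0,0,0,0,0,0,0.2],[0,0,0,0,0,0,0.2],[0,0,0,0,0,0,0.2],[0,0,0,0,0,0,0.2],[0,0,0,0,0,0,0.2],[0,0,0,0,0,0,0.2],[0,0,0,0,0,0,0.2],[0,0,0,0,0,0,0.2],[0,0,0,0,0,0,0.2]],
  ],
)

```text
time_s: 8.45
tool_pos: [0.5795, 0.2084, 0.4305]
tcp_rot: [[1.0, 0.001, 0.0], [0.001, -1.0, 0.002], [0.0, -0.002, -1.0]]
ft_force: [3.3, 4.6, -7.4]
width: 0.0244
finger_force: 25.0
```

send_rows(
  moves=[
    [[0,0,0,0,0,0,0.2],[0,0,0,0,0,0,0.2],[0,0,0,0,0,0,0.2],[0,0,0,0,0,0,0.2],[0,0,0,0,0,0,0.2],[0,0,0,0,0,0,0.2],[0,0,0,0,0,0,0.2],[0,0,0,0,0,0,0.2],[0,0,0,0,0,0,0.2],[0,0,0,0,0,0,0.2]],
  ],
)

```text
time_s: 9.45
tool_pos: [0.5795, 0.2084, 0.4305]
tcp_rot: [[1.0, 0.0, 0.0], [0.0, -1.0, 0.002], [0.0, -0.002, -1.0]]
ft_force: [2.7, 4.4, -6.3]
width: 0.0246
finger_force: 25.0
```

send_rows(
  moves=[
    [[0,0,0,0,0,0,0.2],[0,0,0,0,0,0,0.2],[0,0,0,0,0,0,0.2],[0,0,0,0,0,0,0.2],[0,0,0,0,0,0,0.2],[0,0,0,0,0,0,0.2],[0,0,0,0,0,0,0.2],[0,0,0,0,0,0,0.2],[0,0,0,0,0,0,0.2],[0,0,0,0,0,0,0.2]],
  ],
)

```text
time_s: 10.45
tool_pos: [0.5795, 0.2085, 0.4305]
tcp_rot: [[1.0, 0.001, 0.0], [0.001, -1.0, 0.001], [0.0, -0.001, -1.0]]
ft_force: [3.2, 5.1, -7.0]
width: 0.0243
finger_force: 25.0
```

Run:
```python
from h import *
import time
for i in range(2):
  im=arm.capture("scene")
  for b in blobs(im,"teal",300): print(cv2.boundingRect(b))
  for k in range(5): arm.capture("top")
to((.581,.2,.245))
cv2.imwrite("pics/s3.png",cv2.resize(im[120:320,260:500],None,fx=2.5,fy=2.5)[:,:,::-1])
```

```text
(392, 298, 25, 23)
(347, 248, 35, 31)
(392, 298, 25, 23)
(347, 248, 35, 31)
t 11.05 pinch [0.5795 0.2087 0.2665] f [ 2.6  4.3 -7.1] w 0.0244 ff 24.99846249818802 -> shift [0.15 0.85 2.15] turn [-0.001 -0.     0.001]
```

View pics/s3.png

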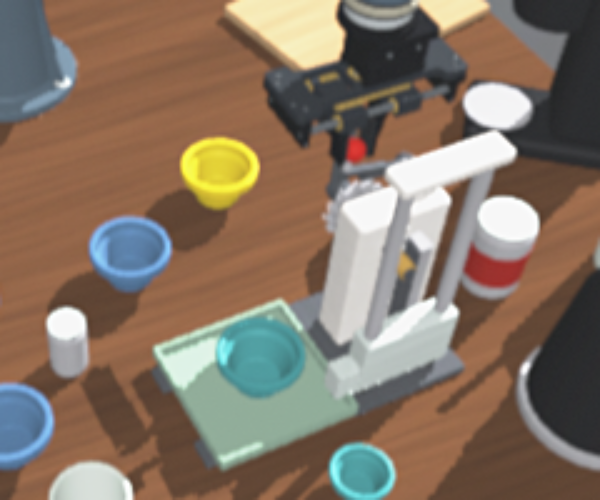

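The shelf is down and steady, with the teal basin upright at crop (260,355). Next I lower the pawl and release it.

send_rows(
  moves=[
    [[0,0.3,0.6,0,0,0,0.2],[0,0.6,1.2,0,0,0,0.2],[0,0.8,1.8,0,0,0,0.2],[0,0.9,2.1,0,0,0,0.2],[0,0.9,2.1,0,0,0,0.5],[0,0.9,2.1,0,0,0,0.5],[0,0.9,2.1,0,0,0,0.5],[0,0.9,-1,0,0,0,0.5],[0,0.9,-5,0,0,0,0.5],[0,0.9,-8,0,0,0,0.5]],
  ],
)

```text
time_s: 12.05
tool_pos: [0.5796, 0.1984, 0.5121]
tcp_rot: [[1.0, 0.0, 0.0], [0.0, -1.0, -0.002], [0.0, 0.002, -1.0]]
ft_force: [0.5, -0.0, -0.3]
width: 0.0433
finger_force: 0.0
```

```bash
cat >> h.py <<'E'
def survey():
    im=arm.capture("top")
    for b in blobs(im,"blue",250): 
        x=circ("top",b,.05);print("blue",x,np.round(cv2.minEnclosingCircle(b)[0]))
    for b in blobs(im,"teal",250): print("teal",circ("top",b,.067))
    return im
E
python3 - <<'E'
from h import *
im=survey()
for n,uv,z in(("pepper",(337,260),.075),("jar",(405,330),.1),("spoon",(462,303),.01),("mug",(357,183),.092),("soap",(430,193),.19)): print(n,plane("top",uv,z).round(3))
to((.437,.014-.045,.13))
E
```

```text
blue [ 430.4 -363.5   96.5   99.3] [425. 296.]
blue [ 431.6 -204.5   96.6   98.4] [371. 296.]
blue [437.8  13.8  96.3  98.2] [296. 293.]
blue [ 618.2 -206.2   96.7  100.4] [371. 232.]
teal [655.4  78.1  93.2  95.4]
teal [808.4 112.7  63.6  64.5]
pepper [ 0.533 -0.105  0.075]
jar [ 0.335 -0.294  0.1  ]
spoon [ 0.409 -0.483  0.01 ]
mug [ 0.755 -0.163  0.092]
soap [ 0.706 -0.35   0.19 ]
t 12.1 pinch [0.5822 0.1986 0.3538] f [1.1 0.2 2.7] w 0.0435 ff 0.0 -> shift [-14.59  22.95  22.23] turn [ 0.    -0.011  0.   ]
```

send_rows(
  moves=[
    [[-2.5,4,0,0,0,0,0.45],[-5,8,0,0,0,0,0.45],[-7.5,12,3,0,0,0,0.45],[-10,16,6,0,0,0,0.45],[-12.5,19.5,9,0,0,0,0.45],[-14.6,23,12,0,0,0,0.45],[-14.6,23,16,0,0,0,0.45],[-14.6,23,20,0,0,0,0.45],[-14.6,23,22,0,0,0,0.45],[-14.6,23,22,0,0,0,0.45]],
  ],
)

```text
time_s: 13.1
tool_pos: [0.4323, -0.0313, 0.2881]
tcp_rot: [[1.0, 0.0, -0.008], [0.0, -1.0, 0.002], [-0.008, -0.002, -1.0]]
ft_force: [-0.1, -0.6, 1.4]
width: 0.0396
finger_force: 0.0
```

Run:
```python
from h import *
im=arm.capture("scene")
to((.438,.014-.0455,.058))
cv2.imwrite("pics/s4.png",cv2.resize(im[100:300,200:440],None,fx=2.5,fy=2.5)[:,:,::-1])
```

```text
t 13.15 pinch [ 0.4324 -0.0312  0.1256] f [ 0.1 -0.3  0. ] w 0.0392 ff 0.0 -> shift [0.52 0.02 6.76] turn [-0.001  0.004  0.001]
```

View pics/s4.png

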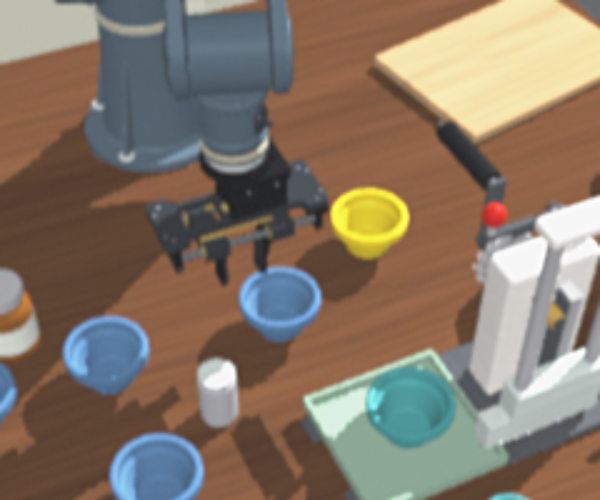

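The gripper is over the near side of the blue basin at crop (280,300), and the crank handle now points up. I'll go down and grip its -y wall.

send_rows(
  moves=[
    [[0.3,0,2,0,0,0,0.45],[0.3,0,4,0,0,0,0.45],[0.3,0,5.5,0,0,0,0.45],[0.3,0,6.5,0,0,0,0.45],[0.3,0,6.8,0,0,0,0.45],[0.3,0,6.8,0,0,0,0.45],[0.3,0,6.8,0,0,0,0],[0.3,0,6.8,0,0,0,0],[0.3,0,6.8,0,0,0,0],[0.3,0,6.8,0,0,0,0]],
  ],
  force=25,
)

```text
time_s: 14.15
tool_pos: [0.4367, -0.031, 0.2231]
tcp_rot: [[1.0, 0.001, 0.001], [0.001, -1.0, -0.0], [0.001, 0.0, -1.0]]
ft_force: [0.4, 0.2, -0.1]
width: 0.0148
finger_force: 0.0
```

Run:
```python
from h import *
to((.655,.078-.0455,.2))
```

```text
t 14.15 pinch [ 0.4368 -0.0311  0.0591] f [ 0.4  0.2 -0.1] w 0.0148 ff 0.0 -> shift [ 21.85  -6.33 -14.08] turn [ 0.    -0.001  0.001]
```

Still closing, so I'll hold, then lift.

send_rows(
  moves=[
    [[0,0,0,0,0,0,0],[0,0,0,0,0,0,0],[0,0,0,0,0,0,0],[0,0,0,0,0,0,0],[0,0,-1,0,0,0,0],[0,0,-3,0,0,0,0],[0,0,-6,0,0,0,0],[0,0,-9,0,0,0,0],[0,0,-12,0,0,0,0],[0,0,-14,0,0,0,0]],
  ],
)

```text
time_s: 15.15
tool_pos: [0.4364, -0.0308, 0.365]
tcp_rot: [[1.0, 0.001, 0.002], [0.001, -1.0, -0.001], [0.002, 0.001, -1.0]]
ft_force: [1.2, 0.3, -1.9]
width: 0.0092
finger_force: 24.6
```

Run:
```python
from h import *
im=arm.capture("scene")
to((.655,.078-.0455,.2))
cv2.imwrite("pics/s5.png",cv2.resize(im[100:300,200:440],None,fx=2.5,fy=2.5)[:,:,::-1])
```

```text
t 15.2 pinch [ 0.4384 -0.0313  0.2031] f [ 0.4 -0.4  1. ] w 0.0089 ff 24.62576252175495 -> shift [21.78 -6.32  0.45] turn [ 0.002 -0.007  0.001]
```

View pics/s5.png

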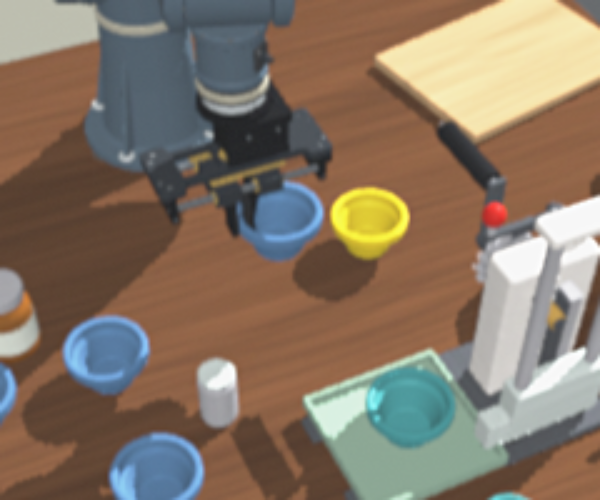

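The basin is held level in crop (280,220), 9 mm between the pads. I'll carry it over.

send_rows(
  moves=[
    [[3,-1,0,0,0,0,0],[6,-2,0,0,0,0,0],[9,-3,0,0,0,0,0],[12,-4,0,0,0,0,0],[15,-5,0,0,0,0,0],[18,-6,0,0,0,0,0],[20.5,-6.3,0,0,0,0,0],[21.7,-6.3,1,0,0,0,0],[21.7,-6.3,3,0,0,0,0],[21.7,-6.3,3,0,0,0,0]],
  ],
)

```text
time_s: 16.2
tool_pos: [0.6516, 0.0321, 0.3283]
tcp_rot: [[1.0, 0.001, -0.01], [0.001, -1.0, 0.001], [-0.01, -0.001, -1.0]]
ft_force: [-0.4, 0.1, -2.3]
width: 0.0091
finger_force: 24.8
```

Run:
```python
from h import *
im=arm.capture("top")
for b in blobs(im,"teal",250): print("teal",circ("top",b,.069))
for b in blobs(im,"blue",250): print("blue at",circ("top",b,.166),circ("top",b,.05))
to((.654,.078-.0455,.078))
```

```text
teal [808.5 112.4  61.6  64.1]
blue at [ 430.7 -337.6   88.4   90.5] [ 430.2 -363.8   95.9   98.2]
blue at [ 432.2 -190.4   88.4   90.5] [ 431.8 -204.1   95.9   98.2]
blue at [ 604.  -192.4   89.4   92.8] [ 618.2 -206.3   96.9  100.6]
t 16.25 pinch [0.6507 0.0322 0.1659] f [ 0.   0.1 -1.3] w 0.009 ff 24.757190400268883 -> shift [ 0.27 -0.03  8.79] turn [-0.001  0.008  0.001]
```

send_rows(
  moves=[
    [[0.1,0,1.5,0,0,0,0],[0.1,0,3,0,0,0,0],[0.1,0,4.5,0,0,0,0],[0.1,0,5.5,0,0,0,0],[0.1,0,6.2,0,0,0,0],[0.1,0,6.6,0,0,0,0],[0.1,0,7,0,0,0,0],[0.1,0,7.3,0,0,0,0],[0.1,0,7.3,0,0,0,0],[0.1,0,7.3,0,0,0,0]],
  ],
)

```text
time_s: 17.25
tool_pos: [0.6547, 0.0322, 0.2601]
tcp_rot: [[1.0, 0.001, 0.001], [0.001, -1.0, -0.0], [0.001, 0.0, -1.0]]
ft_force: [-0.4, 0.8, -1.6]
width: 0.0088
finger_force: 24.7
```

Run:
```python
from h import *
to((.654,.078-.0455,.0925))
im=arm.capture("scene")
cv2.imwrite("pics/s6.png",cv2.resize(im[190:310,290:450],None,fx=4,fy=4)[:,:,::-1])
```

```text
t 17.25 pinch [0.6548 0.0322 0.0961] f [-0.4  0.8 -1.6] w 0.0088 ff 24.742494283709675 -> shift [-0.07 -0.03  0.36] turn [ 0.    -0.001  0.001]
```

View pics/s6.png

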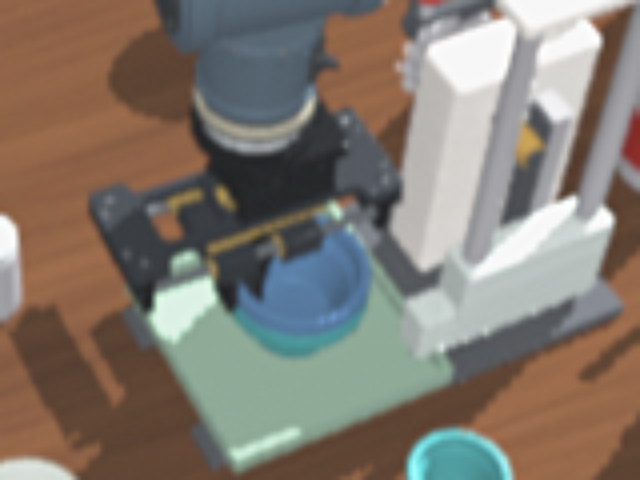

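The blue basin sits concentrically inside the teal one at crop (300,290), about 4 mm short of its seat, with no side force. I'll lower the rest, release and rise.

send_rows(
  moves=[
    [[-0.05,0,0.15,0,0,0,0],[-0.05,0,0.3,0,0,0,0],[-0.05,0,0.4,0,0,0,0],[-0.05,0,0.4,0,0,0,0.25],[-0.05,0,0.4,0,0,0,0.25],[-0.05,0,0.4,0,0,0,0.25],[-0.05,0,0.4,0,0,0,0.25],[-0.05,0,-2,0,0,0,0.3],[-0.05,0,-5,0,0,0,0.35],[-0.05,0,-9,0,0,0,0.4]],
  ],
)

```text
time_s: 18.3
tool_pos: [0.6534, 0.0322, 0.3488]
tcp_rot: [[1.0, 0.001, -0.005], [0.001, -1.0, 0.001], [-0.005, -0.001, -1.0]]
ft_force: [0.2, -0.9, 0.4]
width: 0.0314
finger_force: 0.0
```

Run:
```python
from h import *
to((.618,-.206-.0455,.125))
im=arm.capture("scene");ha=blobs(im,"blue",300)
for b in ha: print(cv2.boundingRect(b))
for b in blobs(im,"teal",30): print("teal",cv2.boundingRect(b))
```

```text
t 18.3 pinch [0.6527 0.0323 0.1848] f [ 0.2 -0.9  0.4] w 0.0314 ff 0.0 -> shift [-3.53 28.37  5.99] turn [-0.001  0.005  0.001]
(244, 274, 37, 33)
(347, 243, 35, 31)
(171, 243, 35, 31)
(225, 227, 34, 30)
teal (392, 298, 25, 23)
teal (348, 267, 32, 12)
```

send_rows(
  moves=[
    [[-0.5,3,0,0,0,0,0.45],[-0.9,7,0,0,0,0,0.45],[-1.4,11,0,0,0,0,0.45],[-1.9,15,0,0,0,0,0.45],[-2.4,19,0,0,0,0,0.45],[-2.9,23,1,0,0,0,0.45],[-3.4,26.5,3,0,0,0,0.45],[-3.5,28.4,5,0,0,0,0.45],[-3.5,28.4,6,0,0,0,0.45],[-3.5,28.4,6,0,0,0,0.45]],
  ],
)

```text
time_s: 19.35
tool_pos: [0.6185, -0.2514, 0.2877]
tcp_rot: [[1.0, -0.0, -0.004], [-0.0, -1.0, 0.003], [-0.004, -0.003, -1.0]]
ft_force: [1.3, 0.9, 0.4]
width: 0.039
finger_force: 0.0
```

Run:
```python
from h import *
survey()
to((.618,-.206-.0455,.058))
```

```text
blue [ 430.2 -363.5   96.    98.3] [425. 296.]
blue [660.   79.   97.8  99.3] [274. 218.]
teal [808.4 112.6  63.2  64.8]
t 19.4 pinch [ 0.6188 -0.2506  0.125 ] f [ 0.1  0.7 -0.4] w 0.0394 ff 0.0 -> shift [-0.1   0.08  6.7 ] turn [-0.002  0.002  0.001]
```

send_rows(
  moves=[
    [[-0.1,0.1,2.5,0,0,0,0.45],[-0.1,0.1,5,0,0,0,0.45],[-0.1,0.1,6.3,0,0,0,0.45],[-0.1,0.1,6.7,0,0,0,0.45],[-0.1,0.1,6.7,0,0,0,0.2],[-0.1,0.1,6.7,0,0,0,0],[-0.1,0.1,6.7,0,0,0,0],[-0.1,0.1,6.7,0,0,0,0],[-0.1,0.1,6.7,0,0,0,0],[-0.1,0.1,6.7,0,0,0,0]],
  ],
)

```text
time_s: 20.4
tool_pos: [0.6184, -0.253, 0.2234]
tcp_rot: [[1.0, 0.001, 0.001], [0.001, -1.0, -0.001], [0.001, 0.001, -1.0]]
ft_force: [-0.1, 0.3, 2.2]
width: 0.0079
finger_force: 25.1
```

send_rows(
  moves=[
    [[0,0,0,0,0,0,0],[0,0,0,0,0,0,0],[0,0,0,0,0,0,0],[0,0,-1,0,0,0,0],[0,0,-3,0,0,0,0],[0,0,-6,0,0,0,0],[0,0,-9,0,0,0,0],[0,0,-12,0,0,0,0],[0,0,-14,0,0,0,0],[0,0,-14,0,0,0,0]],
  ],
)

```text
time_s: 21.4
tool_pos: [0.6189, -0.2531, 0.3662]
tcp_rot: [[1.0, 0.001, 0.006], [0.001, -1.0, -0.003], [0.006, 0.003, -1.0]]
ft_force: [1.2, -0.8, -1.2]
width: 0.0082
finger_force: 25.1
```

Run:
```python
from h import *
im=arm.capture("top")
for b in blobs(im,"blue",250): print(circ("top",b,.083),circ("top",b,.05))
for b in blobs(arm.capture("scene"),"blue",300): print(cv2.boundingRect(b))
to((.655,.077-.0455,.17))
```

```text
[ 430.1 -356.    92.7   96.9] [ 429.9 -363.5   94.8   99.1]
[655.2  76.7  95.6  97. ] [660.2  79.   97.8  99.2]
(347, 244, 35, 30)
(235, 244, 41, 33)
(171, 244, 30, 30)
t 21.5 pinch [ 0.6177 -0.2525  0.1982] f [-0.1  0.  -1.4] w 0.0079 ff 25.137687041424215 -> shift [  3.74 -28.4    2.84] turn [-0.001  0.001  0.001]
```

send_rows(
  moves=[
    [[0.5,-3,0,0,0,0,0],[1,-7,0,0,0,0,0],[1.5,-11,0,0,0,0,0],[2,-15,0,0,0,0,0],[2.5,-19,0,0,0,0,0],[3,-23,0,0,0,0,0],[3.4,-26.5,0,0,0,0,0],[3.7,-28.4,1,0,0,0,0],[3.7,-28.4,3,0,0,0,0],[3.7,-28.4,3,0,0,0,0]],
  ],
)

```text
time_s: 22.5
tool_pos: [0.6534, 0.0317, 0.3278]
tcp_rot: [[1.0, 0.002, -0.01], [0.002, -1.0, 0.0], [-0.01, -0.001, -1.0]]
ft_force: [-0.2, -0.5, -2.2]
width: 0.0077
finger_force: 25.2
```

Run:
```python
from h import *
arm.capture("top")
to((.655,.0315,.1085))
```

```text
t 22.55 pinch [0.6528 0.031  0.1654] f [-0.9 -0.6 -1.3] w 0.0078 ff 25.213377568870783 -> shift [ 0.14 -0.05  5.68] turn [-0.     0.007  0.001]
```

send_rows(
  moves=[
    [[0.05,0,1.5,0,0,0,0],[0.05,0,3,0,0,0,0],[0.05,0,4,0,0,0,0],[0.05,0,4.6,0,0,0,0],[0.05,0,5,0,0,0,0],[0.05,0,5.3,0,0,0,0],[0.05,0,5.5,0,0,0,0],[0.05,0,5.7,0,0,0,0],[0.05,0,5.7,0,0,0,0],[0.05,0,5.7,0,0,0,0]],
  ],
)

```text
time_s: 23.55
tool_pos: [0.6557, 0.0313, 0.2761]
tcp_rot: [[1.0, 0.001, 0.001], [0.001, -1.0, 0.0], [0.001, -0.0, -1.0]]
ft_force: [0.7, 0.5, -0.9]
width: 0.0081
finger_force: 25.2
```

Run:
```python
from h import *
to((.655,.0315,.1085))
```

```text
t 23.55 pinch [0.6559 0.0313 0.1121] f [ 0.7  0.5 -0.9] w 0.0081 ff 25.19997989293188 -> shift [-0.07 -0.02  0.36] turn [-0.    -0.001  0.001]
```

send_rows(
  moves=[
    [[-0.05,0,0.15,0,0,0,0],[-0.05,0,0.3,0,0,0,0],[-0.05,0,0.4,0,0,0,0],[-0.05,0,0.4,0,0,0,0.25],[-0.05,0,0.4,0,0,0,0.25],[-0.05,0,0.4,0,0,0,0.25],[-0.05,0,0.4,0,0,0,0.25],[-0.05,0,-2,0,0,0,0.3],[-0.05,0,-5,0,0,0,0.35],[-0.05,0,-8,0,0,0,0.4]],
  ],
)

```text
time_s: 24.55
tool_pos: [0.6548, 0.0312, 0.356]
tcp_rot: [[1.0, 0.001, -0.002], [0.001, -1.0, 0.0], [-0.002, -0.0, -1.0]]
ft_force: [0.6, -0.6, 0.6]
width: 0.0315
finger_force: 0.0
```

Run:
```python
from h import *
to((.432,-.204-.0455,.125))
for b in blobs(arm.capture("scene"),"blue",300): print(cv2.boundingRect(b))
```

```text
t 24.55 pinch [0.6545 0.0312 0.192 ] f [ 0.6 -0.6  0.6] w 0.0315 ff 0.0 -> shift [-22.29  28.05   6.73] turn [-0.     0.002  0.001]
(171, 243, 35, 31)
(346, 240, 36, 34)
(225, 227, 34, 30)
```

send_rows(
  moves=[
    [[-2,2.5,0,0,0,0,0.45],[-5,6.3,0,0,0,0,0.45],[-8,10,0,0,0,0,0.45],[-11,14,0,0,0,0,0.45],[-14,17.6,0,0,0,0,0.45],[-17,21.4,0,0,0,0,0.45],[-20,25.2,1,0,0,0,0.45],[-22.3,28.1,4,0,0,0,0.45],[-22.3,28.1,6.5,0,0,0,0.45],[-22.3,28.1,6.5,0,0,0,0.45]],
  ],
)

```text
time_s: 25.6
tool_pos: [0.4306, -0.2504, 0.2883]
tcp_rot: [[1.0, -0.002, -0.005], [-0.002, -1.0, 0.005], [-0.005, -0.005, -1.0]]
ft_force: [-0.5, 0.2, 0.5]
width: 0.0389
finger_force: 0.0
```

Run:
```python
from h import *
im=arm.capture("top")
for n,c in(("scene",arm.capture("scene")),("top",im)):
  for b in blobs(c,"blue",200): print(n,circ(n,b,.099),circ(n,b,.05))
to((.432,-.204-.0455,.058))
```

```text
scene [ 474.9 -362.7   90.1  106.1] [ 432.7 -364.3   94.8  111.7]
scene [662.3  81.1  99.8 116.9] [629.8 102.7 105.  123. ]
scene [ 474.2 -212.    91.3  109.5] [ 432.  -205.8   96.   115.3]
top [657.2  85.1  95.7 100.2] [664.7  89.   98.9 103.6]
t 25.7 pinch [ 0.4323 -0.2498  0.1267] f [ 0.3 -0.   0.4] w 0.0388 ff 0.0 -> shift [-0.03 -0.04  6.87] turn [-0.001  0.001  0.001]
```

The top basin reads 8 mm to the left, which looks suspicious, so I'll look closer.

Run:
```python
from h import *
a=cv2.resize(arm.capture("top")[170:270,230:330],(500,500),interpolation=cv2.INTER_CUBIC);b=cv2.resize(arm.capture("scene")[220:300,325:405],(500,500),interpolation=cv2.INTER_CUBIC)
cv2.imwrite("pics/s7.png",cv2.resize(np.hstack([a,b]),(800,400))[:,:,::-1])
```

```text
(no output)
```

View pics/s7.png

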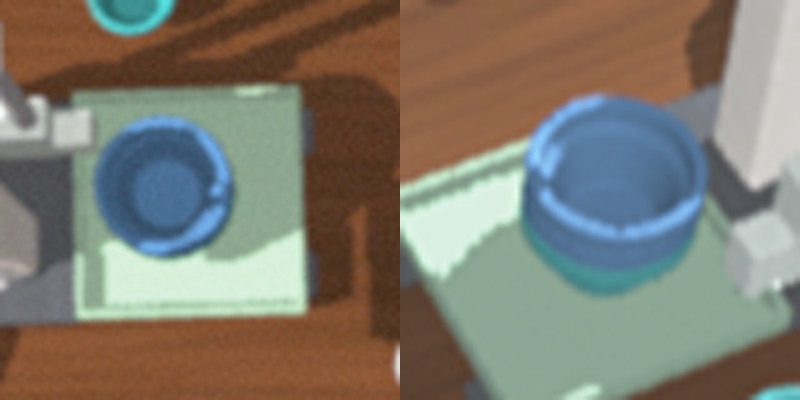

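The two blue basins look nested and level on the teal one. In the scene view the whole stack, teal included, has moved about 4 px right since the last picture. That looks like the announced knock rather than a bad nest, so I'll check by triangulating the rim and carry on.

Run:
```python
from h import *
print(tri((368.4,253.7),(270.8,216.8)))
im=arm.capture("scene")
for c in("teal","blue"):
  for b in blobs(im,c,30): print(c,cv2.boundingRect(b))
to((.432,-.204-.0455,.058))
```

```text
(array([0.65574959, 0.08620739, 0.09742347]), np.float64(0.0032912963955333066))
teal (392, 298, 25, 23)
teal (350, 264, 33, 15)
blue (171, 244, 35, 30)
blue (350, 240, 37, 34)
blue (225, 227, 34, 30)
t 25.85 pinch [ 0.4335 -0.2499  0.1279] f [-0.3  0.5  0.2] w 0.0389 ff 0.0 -> shift [-0.13 -0.02  6.99] turn [ 0.002 -0.002  0.003]
```

send_rows(
  moves=[
    [[0,0,2.5,0,0,0,0.45],[0,0,5,0,0,0,0.45],[0,0,6.3,0,0,0,0.45],[0,0,6.8,0,0,0,0.45],[0,0,6.8,0,0,0,0.2],[0,0,6.8,0,0,0,0],[0,0,6.8,0,0,0,0],[0,0,6.8,0,0,0,0],[0,0,6.8,0,0,0,0],[0,0,6.8,0,0,0,0]],
  ],
)

```text
time_s: 26.85
tool_pos: [0.4324, -0.2501, 0.2232]
tcp_rot: [[1.0, 0.001, 0.001], [0.001, -1.0, -0.001], [0.001, 0.001, -1.0]]
ft_force: [0.1, 0.1, 3.4]
width: 0.0093
finger_force: 25.4
```

send_rows(
  moves=[
    [[0,0,0,0,0,0,0],[0,0,0,0,0,0,0],[0,0,0,0,0,0,0],[0,0,-1,0,0,0,0],[0,0,-3,0,0,0,0],[0,0,-6,0,0,0,0],[0,0,-9,0,0,0,0],[0,0,-12,0,0,0,0],[0,0,-14.5,0,0,0,0],[0,0,-14.5,0,0,0,0]],
  ],
)

```text
time_s: 27.85
tool_pos: [0.4329, -0.2504, 0.3709]
tcp_rot: [[1.0, 0.001, 0.005], [0.001, -1.0, -0.005], [0.005, 0.005, -1.0]]
ft_force: [0.3, -1.3, -2.0]
width: 0.0096
finger_force: 25.4
```

Run:
```python
from h import *
im=arm.capture("top")
for b in blobs(im,"blue",200): print(circ("top",b,.1),circ("top",b,.05))
for b in blobs(arm.capture("scene"),"blue",300): print(cv2.boundingRect(b))
to((.657,.085-.0455,.2))
```

```text
[657.1  85.1  95.5 100.1] [664.7  89.   98.8 103.6]
(171, 244, 35, 30)
(350, 240, 37, 34)
(216, 192, 38, 33)
t 27.95 pinch [ 0.4319 -0.2496  0.2038] f [-1.   0.8 -2.2] w 0.0092 ff 25.372048085555434 -> shift [ 22.53 -28.89   0.37] turn [-0.     0.     0.001]
```

send_rows(
  moves=[
    [[2,-2.5,0,0,0,0,0],[5,-6.3,0,0,0,0,0],[8,-10,0,0,0,0,0],[11,-14,0,0,0,0,0],[14,-17.6,0,0,0,0,0],[17,-21.4,0,0,0,0,0],[20,-25.2,0,0,0,0,0],[22.5,-28.5,0,0,0,0,0],[22.6,-29,1,0,0,0,0],[22.6,-29,2,0,0,0,0]],
  ],
)

```text
time_s: 28.95
tool_pos: [0.6575, 0.0417, 0.3447]
tcp_rot: [[1.0, 0.004, -0.005], [0.004, -1.0, 0.0], [-0.005, -0.0, -1.0]]
ft_force: [-0.6, -0.3, -1.6]
width: 0.0094
finger_force: 25.5
```

Run:
```python
from h import *
arm.capture("top");arm.capture("top")
to((.658,.0405,.1245))
```

```text
t 29.05 pinch [0.6547 0.0398 0.1796] f [-0.1 -0.5 -2.5] w 0.0094 ff 25.546428356319666 -> shift [ 0.23 -0.08  5.51] turn [-0.     0.009  0.001]
```

send_rows(
  moves=[
    [[0.2,-0.05,1.5,0,0,0,0],[0.2,-0.05,3,0,0,0,0],[0.2,-0.05,4,0,0,0,0],[0.2,-0.05,4.6,0,0,0,0],[0.2,-0.05,5,0,0,0,0],[0.2,-0.05,5.3,0,0,0,0],[0.2,-0.05,5.5,0,0,0,0],[0.2,-0.05,5.5,0,0,0,0],[0.2,-0.05,5.5,0,0,0,0],[0.2,-0.05,5.5,0,0,0,0]],
  ],
)

```text
time_s: 30.05
tool_pos: [0.6601, 0.0408, 0.2931]
tcp_rot: [[1.0, 0.001, 0.0], [0.001, -1.0, -0.0], [0.0, 0.0, -1.0]]
ft_force: [0.2, -0.6, -1.8]
width: 0.0093
finger_force: 25.5
```

Run:
```python
from h import *
to((.658,.0405,.1245))
im=arm.capture("scene")
cv2.imwrite("pics/s8.png",cv2.resize(im[210:310,310:410],None,fx=5,fy=5,interpolation=cv2.INTER_CUBIC)[:,:,::-1])
```

```text
t 30.05 pinch [0.6601 0.0408 0.1291] f [ 0.2 -0.6 -1.8] w 0.0093 ff 25.525022372603416 -> shift [-0.21  0.03  0.46] turn [ 0.    -0.     0.001]
```

View pics/s8.png

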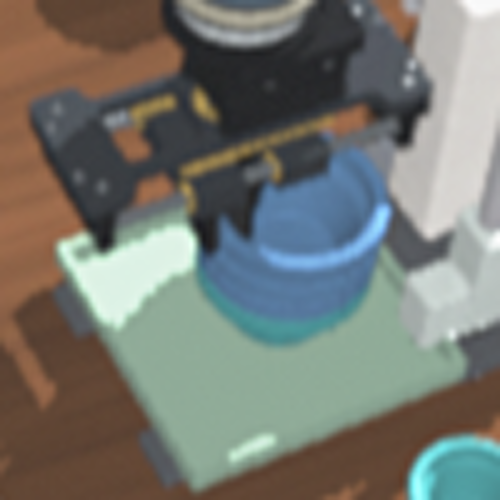

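The third basin hovers over the stack at crop (310,250), about 2 mm too far in x. I'll shift it back, then lower.

send_rows(
  moves=[
    [[-0.2,0,0,0,0,0,0],[-0.2,0,0,0,0,0,0],[-0.2,0,0.1,0,0,0,0],[-0.2,0,0.2,0,0,0,0],[-0.2,0,0.3,0,0,0,0],[-0.2,0,0.4,0,0,0,0],[-0.2,0,0.45,0,0,0,0],[-0.2,0,0.5,0,0,0,0],[-0.2,0,0.5,0,0,0,0],[-0.2,0,0.5,0,0,0,0]],
  ],
)

```text
time_s: 31.1
tool_pos: [0.6583, 0.0406, 0.2884]
tcp_rot: [[1.0, 0.001, 0.001], [0.001, -1.0, -0.0], [0.001, 0.0, -1.0]]
ft_force: [-0.5, 0.2, 3.2]
width: 0.0093
finger_force: 25.5
```

Contact came at the expected height, so it's seated. Releasing.

send_rows(
  moves=[
    [[0,0,0,0,0,0,0.2],[0,0,0,0,0,0,0.25],[0,0,0,0,0,0,0.25],[0,0,0,0,0,0,0.25],[0,0,-2,0,0,0,0.3],[0,0,-4,0,0,0,0.35],[0,0,-7,0,0,0,0.4],[-1,3,-8,0,0,0,0.45],[-3,6,-8,0,0,0,0.45],[-5,9,-8,0,0,0,0.45]],
  ],
)

```text
time_s: 32.1
tool_pos: [0.6077, -0.05, 0.3683]
tcp_rot: [[1.0, 0.002, 0.002], [0.002, -1.0, -0.001], [0.002, 0.001, -1.0]]
ft_force: [-0.4, 0.2, -0.1]
width: 0.0386
finger_force: 0.0
```

Run:
```python
from h import *
im=arm.capture("scene")
for c in("teal","blue"):
  for b in blobs(im,c,30): print(c,cv2.boundingRect(b))
for b in blobs(arm.capture("top"),"blue",200): print(circ("top",b,.115),circ("top",b,.05))
to((.430,-.3635-.0455,.125))
```

```text
teal (392, 298, 25, 23)
teal (350, 264, 33, 15)
blue (171, 244, 35, 30)
blue (350, 236, 38, 38)
[ 430.2 -349.2   91.1   93.8] [ 429.9 -363.9   95.3   98.1]
[657.2  85.1  95.2 103.3] [667.3  90.2  99.5 108. ]
t 32.2 pinch [ 0.6057 -0.0524  0.2037] f [ 0.3  0.6 -0.4] w 0.039 ff 0.0 -> shift [-17.49  35.72   7.94] turn [ 0.001  0.003 -0.003]
```

send_rows(
  moves=[
    [[-2,4,0,0,0,0,0.45],[-4,8,0,0,0,0,0.45],[-6,12,0,0,0,0,0.45],[-8,16,0,0,0,0,0.45],[-10,20,0,0,0,0,0.45],[-12,24,0,0,0,0,0.45],[-14,28,0,0,0,0,0.45],[-16,32,2,0,0,0,0.45],[-17.5,35.5,4,0,0,0,0.45],[-17.5,35.7,5,0,0,0,0.45]],
  ],
)

```text
time_s: 33.2
tool_pos: [0.4319, -0.4106, 0.3163]
tcp_rot: [[1.0, -0.004, 0.0], [-0.004, -1.0, -0.002], [0.0, 0.002, -1.0]]
ft_force: [-0.1, -0.2, -0.0]
width: 0.0393
finger_force: 0.0
```

Run:
```python
from h import *
for b in blobs(arm.capture("scene"),"blue",200): print(cv2.boundingRect(b))
for b in blobs(arm.capture("top"),"blue",200): print(circ("top",b,.115),circ("top",b,.05))
to((.430,-.3635-.0455,.058))
```

```text
(171, 243, 35, 31)
(350, 236, 38, 38)
[ 431.  -345.1   86.1   90.3] [ 430.7 -359.5   90.    94.4]
[657.   84.6  95.9 103.5] [667.1  89.7 100.3 108.3]
t 33.3 pinch [ 0.4327 -0.4062  0.1518] f [ 0.3  0.1 -0.2] w 0.039 ff 0.0 -> shift [-0.28  0.26  9.38] turn [-0.004  0.002 -0.001]
```

send_rows(
  moves=[
    [[-0.2,0.1,3,0,0,0,0.45],[-0.2,0.1,6,0,0,0,0.45],[-0.2,0.1,8,0,0,0,0.45],[-0.2,0.1,9,0,0,0,0.45],[-0.2,0.1,9.2,0,0,0,0.45],[-0.2,0.1,9.2,0,0,0,0],[-0.2,0.1,9.2,0,0,0,0],[-0.2,0.1,9.2,0,0,0,0],[-0.2,0.1,9.2,0,0,0,0],[-0.2,0.1,9.2,0,0,0,0]],
  ],
)

```text
time_s: 34.3
tool_pos: [0.4314, -0.4077, 0.2263]
tcp_rot: [[1.0, 0.001, 0.001], [0.001, -1.0, -0.001], [0.001, 0.001, -1.0]]
ft_force: [0.3, 0.1, 2.4]
width: 0.0089
finger_force: 25.7
```

Run:
```python
from h import *
to((.430,-.3635-.0455,.058))
```

```text
t 34.3 pinch [ 0.4315 -0.4078  0.0623] f [0.3 0.1 2.4] w 0.0089 ff 25.746415480971336 -> shift [-0.14  0.13  0.43] turn [ 0.001 -0.001  0.001]
```

send_rows(
  moves=[
    [[0,0,0,0,0,0,0],[0,0,0,0,0,0,0],[0,0,0,0,0,0,0],[0,0,-1,0,0,0,0],[0,0,-3,0,0,0,0],[0,0,-6,0,0,0,0],[0,0,-9,0,0,0,0],[0,0,-12,0,0,0,0],[0,0,-15,0,0,0,0],[0,0,-16,0,0,0,0]],
  ],
)

```text
time_s: 35.3
tool_pos: [0.4317, -0.4078, 0.389]
tcp_rot: [[1.0, 0.001, 0.003], [0.001, -1.0, -0.004], [0.003, 0.004, -1.0]]
ft_force: [-0.2, -0.5, -0.8]
width: 0.0092
finger_force: 25.7
```

Run:
```python
from h import *
for b in blobs(arm.capture("scene"),"blue",200): print(cv2.boundingRect(b))
arm.capture("top")
to((.6585,.0405,.19))
```

```text
(350, 236, 38, 38)
(154, 205, 40, 34)
t 35.4 pinch [ 0.4318 -0.4079  0.2232] f [ 0.3  0.4 -1.5] w 0.0086 ff 25.726948957890272 -> shift [ 22.74 -44.79   3.25] turn [ 0.002 -0.002  0.001]
```

send_rows(
  moves=[
    [[2,-4,0,0,0,0,0],[4,-8,0,0,0,0,0],[6,-12,0,0,0,0,0],[8,-16,0,0,0,0,0],[10,-20,0,0,0,0,0],[12,-24,0,0,0,0,0],[14,-28,0,0,0,0,0],[16,-32,0,0,0,0,0],[18,-36,0,0,0,0,0],[20,-39.5,0,0,0,0,0]],
  ],
)

```text
time_s: 36.4
tool_pos: [0.6309, -0.01, 0.3829]
tcp_rot: [[1.0, 0.002, -0.005], [0.002, -1.0, 0.001], [-0.005, -0.001, -1.0]]
ft_force: [0.4, -1.0, -1.1]
width: 0.0091
finger_force: 25.7
```

Run:
```python
from h import *
arm.capture("top");arm.capture("top")
to((.6595,.041,.16))
```

```text
t 36.5 pinch [ 0.6317 -0.0072  0.2191] f [-0.5 -0.6 -2.3] w 0.0088 ff 25.72292699944228 -> shift [ 2.79 -4.83  5.92] turn [-0.003  0.002  0.006]
```

send_rows(
  moves=[
    [[1,-2,0,0,0,0,0],[2,-4,0,0,0,0,0],[2.7,-4.8,0,0,0,0,0],[2.7,-4.8,0,0,0,0,0],[2.7,-4.8,1,0,0,0,0],[2.7,-4.8,2,0,0,0,0],[2.7,-4.8,3,0,0,0,0],[2.7,-4.8,3,0,0,0,0],[2.7,-4.8,3,0,0,0,0],[2.7,-4.8,3,0,0,0,0]],
  ],
)

```text
time_s: 37.5
tool_pos: [0.6582, 0.0355, 0.3561]
tcp_rot: [[1.0, 0.001, 0.001], [0.001, -1.0, -0.0], [0.001, 0.0, -1.0]]
ft_force: [0.7, 0.5, -1.9]
width: 0.0088
finger_force: 25.7
```

Run:
```python
from h import *
to((.6595,.041,.1433))
```

```text
t 37.5 pinch [0.6584 0.0354 0.1921] f [ 0.7  0.5 -1.9] w 0.0088 ff 25.721312491223216 -> shift [ 0.12 -0.55  4.88] turn [ 0.    -0.001  0.001]
```

send_rows(
  moves=[
    [[0.1,-0.55,0,0,0,0,0],[0.1,-0.55,1,0,0,0,0],[0.1,-0.55,2,0,0,0,0],[0.1,-0.55,3,0,0,0,0],[0.1,-0.55,3.6,0,0,0,0],[0.1,-0.55,4,0,0,0,0],[0.1,-0.55,4.3,0,0,0,0],[0.1,-0.55,4.4,0,0,0,0],[0.1,-0.55,4.4,0,0,0,0],[0.1,-0.55,4.4,0,0,0,0]],
  ],
)

```text
time_s: 38.5
tool_pos: [0.6592, 0.0412, 0.3122]
tcp_rot: [[1.0, 0.001, 0.001], [0.001, -1.0, -0.0], [0.001, 0.0, -1.0]]
ft_force: [0.4, -0.5, -0.7]
width: 0.0088
finger_force: 25.7
```

Run:
```python
from h import *
to((.6595,.041,.1433))
im=arm.capture("scene")
cv2.imwrite("pics/s9.png",cv2.resize(im[210:310,310:410],None,fx=5,fy=5,interpolation=cv2.INTER_CUBIC)[:,:,::-1])
```

```text
t 38.5 pinch [0.6593 0.0412 0.1482] f [ 0.4 -0.5 -0.7] w 0.0088 ff 25.716070365160704 -> shift [0.03 0.02 0.49] turn [ 0.    -0.001  0.001]
```

View pics/s9.png

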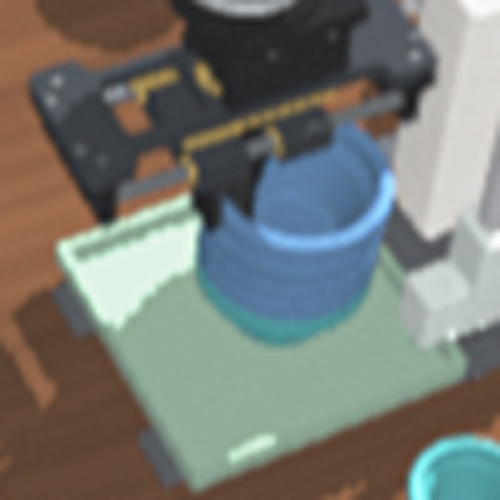

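The fourth basin is centred over the stack at crop (310,215). I'll lower it until it touches.

send_rows(
  moves=[
    [[0,0,0.1,0,0,0,0],[0,0,0.2,0,0,0,0],[0,0,0.3,0,0,0,0],[0,0,0.4,0,0,0,0],[0,0,0.5,0,0,0,0],[0,0,0.5,0,0,0,0],[0,0,0.5,0,0,0,0],[0,0,0.5,0,0,0,0],[0,0,0.5,0,0,0,0],[0,0,0.5,0,0,0,0]],
  ],
)

```text
time_s: 39.55
tool_pos: [0.6592, 0.041, 0.3074]
tcp_rot: [[1.0, 0.001, 0.001], [0.001, -1.0, -0.0], [0.001, 0.0, -1.0]]
ft_force: [-2.8, -0.8, 4.9]
width: 0.0089
finger_force: 25.6
```

send_rows(
  moves=[
    [[0,0,0,0,0,0,0.2],[0,0,0,0,0,0,0.25],[0,0,0,0,0,0,0.25],[0,0,0,0,0,0,0.25],[0,0,-3,0,0,0,0.3],[0,0,-6,0,0,0,0.35],[0,0,-10,0,0,0,0.4],[-3,3,-14,0,0,0,0.5],[-6,6,-18,0,0,0,0.6],[-9,9,-18,0,0,0,0.6]],
  ],
)

```text
time_s: 40.55
tool_pos: [0.5736, -0.0451, 0.4897]
tcp_rot: [[1.0, 0.003, 0.009], [0.003, -1.0, -0.002], [0.009, 0.002, -1.0]]
ft_force: [-0.1, -1.4, 0.5]
width: 0.049
finger_force: 0.0
```

Run:
```python
from h import *
im={n:arm.capture(n) for n in M}
for c in("teal","blue"):
  for b in blobs(im["scene"],c,30): print(c,cv2.boundingRect(b))
for b in blobs(im["top"],"blue",200): print(circ("top",b,.131),circ("top",b,.05))
to((.484,.226,.30))
a=cv2.resize(im["top"][160:310,180:330],(400,400),interpolation=cv2.INTER_CUBIC);b=cv2.resize(im["scene"][160:290,330:460],(400,400),interpolation=cv2.INTER_CUBIC)
cv2.imwrite("pics/s10.png",np.hstack([a,b])[:,:,::-1])
```

```text
teal (392, 298, 25, 23)
teal (350, 264, 33, 15)
blue (350, 233, 38, 41)
[657.   85.   95.4 106.2] [669.6  91.5 100.8 112.3]
t 40.65 pinch [ 0.5706 -0.048   0.324 ] f [ 1.1 -0.6 -0.3] w 0.0507 ff 0.0 -> shift [ -8.73 -27.34   2.32] turn [ 0.003 -0.002 -0.003]
```

View pics/s10.png

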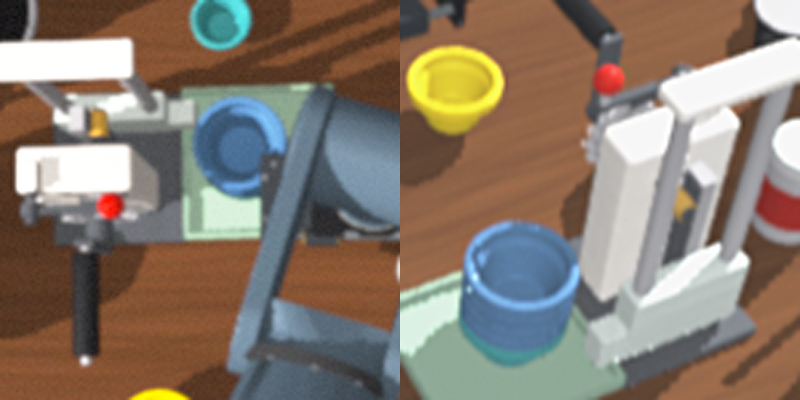

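The four blue basins stand level in the teal one, at crop (520,280). The handle points up and lies between top-view pixels (212,252) and (212,294).

Run:
```python
from h import *
for v in(252,294): print(plane("top",(212.1,v),.242).round(4))
p=(plane("top",(212.1,252),.242)+plane("top",(212.1,294),.242))/2
arm.capture("top")
to((p[0],p[1],.305))
```

```text
[0.5422 0.2229 0.242 ]
[0.4352 0.221  0.242 ]
t 40.7 pinch [ 0.572  -0.0465  0.323 ] f [0.1 0.9 1. ] w 0.0512 ff 0.0 -> shift [ -8.37 -26.81   1.77] turn [ 0.    -0.002 -0.003]
```

send_rows(
  moves=[
    [[-1,-3,0,0,0,0,0.6],[-2.5,-7,0,0,0,0,0.6],[-4,-11,0,0,0,0,0.6],[-5.5,-15,0,0,0,0,0.6],[-7,-19,0,0,0,0,0.6],[-8.5,-23,0,0,0,0,0.6],[-9.5,-26,0,0,0,0,0.6],[-9.7,-26.8,1.8,0,0,0,0.6],[-9.7,-26.8,1.8,0,0,0,0.6],[-9.7,-26.8,1.8,0,0,0,0.6]],
  ],
)

```text
time_s: 41.7
tool_pos: [0.476, 0.2236, 0.4668]
tcp_rot: [[1.0, 0.002, -0.002], [0.002, -1.0, -0.0], [-0.002, 0.0, -1.0]]
ft_force: [0.4, -0.9, -0.9]
width: 0.0522
finger_force: 0.0
```

Run:
```python
from h import *
im=arm.capture("scene")
to((.475,.222,.24))
cv2.imwrite("pics/s11.png",cv2.resize(im[80:240,300:460],None,fx=3,fy=3,interpolation=cv2.INTER_CUBIC)[:,:,::-1])
```

```text
t 41.75 pinch [0.4764 0.223  0.3034] f [-0.5  0.9 -0.6] w 0.0522 ff 0.0 -> shift [-0.14  0.11  6.34] turn [0.    0.    0.001]
```

View pics/s11.png

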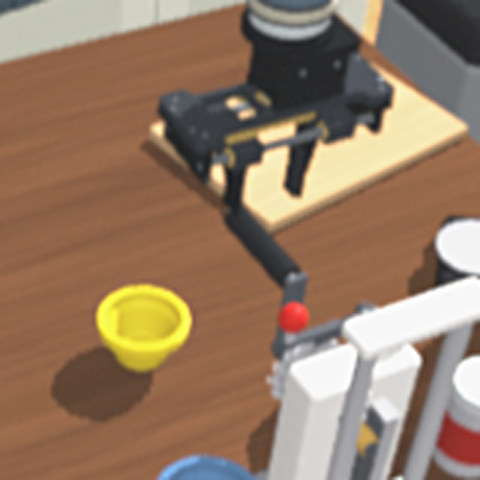

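The fingers are above the handle, whose outer end is at crop (235,215), one on each side. I'll descend and pinch.

send_rows(
  moves=[
    [[-0.1,0.1,2,0,0,0,0.6],[-0.1,0.1,4,0,0,0,0.6],[-0.1,0.1,5.5,0,0,0,0.6],[-0.1,0.1,6.3,0,0,0,0.6],[-0.1,0.1,6.3,0,0,0,0.2],[-0.1,0.1,6.3,0,0,0,0.2],[-0.1,0.1,6.3,0,0,0,0.2],[-0.1,0.1,6.3,0,0,0,0.2],[-0.1,0.1,6.3,0,0,0,0.2],[-0.1,0.1,6.3,0,0,0,0.2]],
  ],
  force=30,
)

```text
time_s: 42.75
tool_pos: [0.475, 0.2222, 0.4052]
tcp_rot: [[1.0, 0.001, 0.002], [0.001, -1.0, 0.001], [0.002, -0.001, -1.0]]
ft_force: [-0.5, 0.9, 0.7]
width: 0.0251
finger_force: 29.9
```

Run:
```python
from h import *
to((.475,.222,.24))
for k in range(5):
  print([[round(7.5*(np.sin(c)-np.sin(3*k)),1),round(7.5*(np.cos(3*k)-np.cos(c)),1)] for c in 3*k+.3*np.arange(1,11)])
```

```text
t 42.75 pinch [0.4753 0.2223 0.2412] f [-0.5  0.9  0.7] w 0.0251 ff 29.918172955513 -> shift [-0.    0.02  0.12] turn [-0.001 -0.002  0.001]
[[np.float64(2.2), np.float64(0.3)], [np.float64(4.2), np.float64(1.3)], [np.float64(5.9), np.float64(2.8)], [np.float64(7.0), np.float64(4.8)], [np.float64(7.5), np.float64(7.0)], [np.float64(7.3), np.float64(9.2)], [np.float64(6.5), np.float64(11.3)], [np.float64(5.1), np.float64(13.0)], [np.float64(3.2), np.float64(14.3)], [np.float64(1.1), np.float64(14.9)]]
[[np.float64(-2.2), np.float64(-0.0)], [np.float64(-4.4), np.float64(-0.7)], [np.float64(-6.2), np.float64(-2.0)], [np.float64(-7.6), np.float64(-3.7)], [np.float64(-8.4), np.float64(-5.8)], [np.float64(-8.5), np.float64(-8.1)], [np.float64(-8.0), np.float64(-10.3)], [np.float64(-6.9), np.float64(-12.2)], [np.float64(-5.2), np.float64(-13.7)], [np.float64(-3.2), np.float64(-14.6)]]
[[np.float64(2.2), np.float64(-0.3)], [np.float64(4.4), np.float64(0.1)], [np.float64(6.4), np.float64(1.1)], [np.float64(8.0), np.float64(2.6)], [np.float64(9.1), np.float64(4.6)], [np.float64(9.6), np.float6
[... 210 characters left out ...]
), np.float64(0.6)], [np.float64(-6.5), np.float64(-0.2)], [np.float64(-8.3), np.float64(-1.5)], [np.float64(-9.7), np.float64(-3.3)], [np.float64(-10.4), np.float64(-5.4)], [np.float64(-10.6), np.float64(-7.6)], [np.float64(-10.0), np.float64(-9.8)], [np.float64(-8.8), np.float64(-11.7)], [np.float64(-7.1), np.float64(-13.2)]]
[[np.float64(2.1), np.float64(-0.9)], [np.float64(4.3), np.float64(-1.2)], [np.float64(6.5), np.float64(-0.8)], [np.float64(8.5), np.float64(0.3)], [np.float64(10.1), np.float64(1.9)], [np.float64(11.1), np.float64(3.8)], [np.float64(11.5), np.float64(6.1)], [np.float64(11.3), np.float64(8.3)], [np.float64(10.4), np.float64(10.3)], [np.float64(8.9), np.float64(12.0)]]
```

send_rows(
  moves=[
    [[0,1.1,0.1,0,0,0,0.2],[0,2.2,0.3,0,0,0,0.2],[0,3.3,0.7,0,0,0,0.2],[0,4.2,1.3,0,0,0,0.2],[0,5.1,2.0,0,0,0,0.2],[0,5.9,2.8,0,0,0,0.2],[0,6.5,3.8,0,0,0,0.2],[0,7.0,4.8,0,0,0,0.2],[0,7.3,5.9,0,0,0,0.2],[0,7.5,7.0,0,0,0,0.2]],
  ],
)

```text
time_s: 43.75
tool_pos: [0.4765, 0.1469, 0.3349]
tcp_rot: [[1.0, 0.0, 0.006], [0.0, -1.0, 0.002], [0.006, -0.002, -1.0]]
ft_force: [4.3, 7.6, 3.2]
width: 0.0252
finger_force: 30.0
```

Run:
```python
from h import *
for b in blobs(arm.capture("scene"),"blue",200): print(cv2.boundingRect(b))
to((.475,.1475,.17))
for a,n,d in((1.5,10,.25),(4,10,.25),(6.5,10,.25),(9,10,.25),(11.5,10,.25)):
  print(a,[(float(round(7.5*(np.sin(c)-np.sin(a)),1)),float(round(7.5*(np.cos(a)-np.cos(c)),1))) for c in a+d*np.arange(1,n+1)])
```

```text
(350, 229, 38, 42)
t 43.8 pinch [0.4774 0.1472 0.1695] f [4.9 6.6 1.1] w 0.0255 ff 29.982011318206787 -> shift [-0.15 -0.07 -0.05] turn [-0.002 -0.005 -0.001]
1.5 [(-0.1, 1.9), (-0.7, 3.7), (-1.6, 5.2), (-3.0, 6.5), (-4.6, 7.5), (-6.4, 8.0), (-8.3, 8.0), (-10.1, 7.6), (-11.8, 6.7), (-13.2, 5.4)]
4 [(-1.0, -1.6), (-1.7, -3.3), (-1.8, -5.2), (-1.5, -7.0), (-0.8, -8.7), (0.4, -10.2), (1.9, -11.4), (3.6, -12.1), (5.4, -12.4), (7.3, -12.2)]
6.5 [(1.8, 0.6), (3.3, 1.7), (4.6, 3.1), (5.4, 4.7), (5.8, 6.5), (5.8, 8.4), (5.3, 10.2), (4.4, 11.8), (3.1, 13.2), (1.5, 14.2)]
9 [(-1.8, 0.6), (-3.7, 0.6), (-5.5, 0.3), (-7.2, -0.5), (-8.6, -1.7), (-9.7, -3.3), (-10.4, -5.0), (-10.6, -6.9), (-10.3, -8.7), (-9.7, -10.5)]
11.5 [(1.1, -1.5), (2.5, -2.7), (4.2, -3.5), (6.1, -3.9), (7.9, -3.7), (9.7, -3.2), (11.3, -2.2), (12.6, -0.8), (13.5, 0.8), (14.0, 2.6)]
```

send_rows(
  moves=[
    [[0,-0.1,1.9,0,0,0,0.2],[0,-0.7,3.7,0,0,0,0.2],[0,-1.6,5.2,0,0,0,0.2],[0,-3.0,6.5,0,0,0,0.2],[0,-4.6,7.5,0,0,0,0.2],[0,-6.4,8.0,0,0,0,0.2],[0,-8.3,8.0,0,0,0,0.2],[0,-10.1,7.6,0,0,0,0.2],[0,-11.8,6.7,0,0,0,0.2],[0,-13.2,5.4,0,0,0,0.2]],
  ],
)

```text
time_s: 44.8
tool_pos: [0.4744, 0.2777, 0.2791]
tcp_rot: [[1.0, 0.002, -0.004], [0.002, -1.0, -0.005], [-0.004, 0.005, -1.0]]
ft_force: [3.2, -5.2, -5.9]
width: 0.0253
finger_force: 29.8
```

send_rows(
  moves=[
    [[0,-1.0,-1.6,0,0,0,0.2],[0,-1.7,-3.3,0,0,0,0.2],[0,-1.8,-5.2,0,0,0,0.2],[0,-1.5,-7.0,0,0,0,0.2],[0,-0.8,-8.7,0,0,0,0.2],[0,0.4,-10.2,0,0,0,0.2],[0,1.9,-11.4,0,0,0,0.2],[0,3.6,-12.1,0,0,0,0.2],[0,5.4,-12.4,0,0,0,0.2],[0,7.3,-12.2,0,0,0,0.2]],
  ],
)

```text
time_s: 45.8
tool_pos: [0.4751, 0.2061, 0.4035]
tcp_rot: [[1.0, 0.001, 0.003], [0.001, -1.0, 0.003], [0.003, -0.003, -1.0]]
ft_force: [2.7, 5.9, 2.1]
width: 0.0253
finger_force: 30.0
```

Run:
```python
from h import *
for b in blobs(arm.capture("scene"),"blue",200): print(cv2.boundingRect(b))
c=6.5
to((.475,.222-.075*np.sin(c),.165+.075*np.cos(c)))
```

```text
(351, 216, 40, 43)
t 45.85 pinch [0.4757 0.2035 0.2387] f [2.1 0.6 2. ] w 0.0253 ff 29.948424696922302 -> shift [-0.03 -0.22  0.05] turn [ 0.001 -0.002  0.   ]
```

Tracking well. I'll keep winding.

send_rows(
  moves=[
    [[0,1.8,0.6,0,0,0,0.2],[0,3.3,1.7,0,0,0,0.2],[0,4.6,3.1,0,0,0,0.2],[0,5.4,4.7,0,0,0,0.2],[0,5.8,6.5,0,0,0,0.2],[0,5.8,8.4,0,0,0,0.2],[0,5.3,10.2,0,0,0,0.2],[0,4.4,11.8,0,0,0,0.2],[0,3.1,13.2,0,0,0,0.2],[0,1.5,14.2,0,0,0,0.2]],
  ],
)

```text
time_s: 46.85
tool_pos: [0.4762, 0.1911, 0.2609]
tcp_rot: [[1.0, 0.001, 0.004], [0.001, -1.0, -0.001], [0.004, 0.001, -1.0]]
ft_force: [1.2, -0.1, 14.5]
width: 0.0252
finger_force: 29.9
```

send_rows(
  moves=[
    [[0,-1.8,0.6,0,0,0,0.2],[0,-3.7,0.6,0,0,0,0.2],[0,-5.5,0.3,0,0,0,0.2],[0,-7.2,-0.5,0,0,0,0.2],[0,-8.6,-1.7,0,0,0,0.2],[0,-9.7,-3.3,0,0,0,0.2],[0,-10.4,-5.0,0,0,0,0.2],[0,-10.6,-6.9,0,0,0,0.2],[0,-10.3,-8.7,0,0,0,0.2],[0,-9.7,-10.5,0,0,0,0.2]],
  ],
)

```text
time_s: 47.85
tool_pos: [0.474, 0.2889, 0.3644]
tcp_rot: [[1.0, 0.001, -0.003], [0.001, -1.0, 0.001], [-0.003, -0.001, -1.0]]
ft_force: [1.8, 4.3, -6.0]
width: 0.0254
finger_force: 30.0
```

Run:
```python
from h import *
for b in blobs(arm.capture("scene"),"blue",200): print(cv2.boundingRect(b))
c=11.5
to((.475,.222-.075*np.sin(c),.165+.075*np.cos(c)))
a=c
print([(float(round(7.5*(np.sin(c)-np.sin(a)),1)),float(round(7.5*(np.cos(a)-np.cos(c)),1))) for c in list(a+.25*np.arange(1,10))+[13.9]])
a=13.9
print([(float(round(7.5*(np.sin(c)-np.sin(a)),1)),float(round(7.5*(np.cos(a)-np.cos(c)),1))) for c in (14.05,14.2,14.35,14.5,14.65,14.8,14.87,14.87,14.8,14.7)])
```

```text
(352, 202, 41, 45)
t 47.9 pinch [0.4736 0.2878 0.203 ] f [-3.4  0.7 -0.9] w 0.0252 ff 29.93007391691208 -> shift [0.1  0.02 0.18] turn [0.    0.002 0.001]
[(1.1, -1.5), (2.5, -2.7), (4.2, -3.5), (6.1, -3.9), (7.9, -3.7), (9.7, -3.2), (11.3, -2.2), (12.6, -0.8), (13.5, 0.8), (13.9, 1.9)]
[(0.2, 1.1), (0.2, 2.2), (0.0, 3.3), (-0.3, 4.4), (-0.8, 5.4), (-1.4, 6.4), (-1.7, 6.8), (-1.7, 6.8), (-1.4, 6.4), (-0.9, 5.8)]
```

send_rows(
  moves=[
    [[0,1.1,-1.5,0,0,0,0.2],[0,2.5,-2.7,0,0,0,0.2],[0,4.2,-3.5,0,0,0,0.2],[0,6.1,-3.9,0,0,0,0.2],[0,7.9,-3.7,0,0,0,0.2],[0,9.7,-3.2,0,0,0,0.2],[0,11.3,-2.2,0,0,0,0.2],[0,12.6,-0.8,0,0,0,0.2],[0,13.5,0.8,0,0,0,0.2],[0,13.9,1.9,0,0,0,0.2]],
  ],
)

```text
time_s: 48.9
tool_pos: [0.4765, 0.1486, 0.3463]
tcp_rot: [[1.0, -0.001, 0.006], [-0.001, -1.0, 0.001], [0.006, -0.001, -1.0]]
ft_force: [4.9, 6.6, 2.7]
width: 0.0252
finger_force: 30.0
```

send_rows(
  moves=[
    [[0,0.2,1.1,0,0,0,0.2],[0,0.2,2.2,0,0,0,0.2],[0,0.0,3.3,0,0,0,0.2],[0,-0.3,4.4,0,0,0,0.2],[0,-0.8,5.4,0,0,0,0.2],[0,-1.4,6.4,0,0,0,0.2],[0,-1.7,6.8,0,0,0,0.2],[0,-1.7,6.8,0,0,0,0.2],[0,-1.7,6.8,0,0,0,0.2],[0,-1.7,6.8,0,0,0,0.2]],
  ],
)

```text
time_s: 49.9
tool_pos: [0.4764, 0.1664, 0.2793]
tcp_rot: [[1.0, 0.001, 0.005], [0.001, -1.0, 0.001], [0.005, -0.001, -1.0]]
ft_force: [1.2, 4.1, 7.0]
width: 0.0256
finger_force: 30.0
```

Run:
```python
from h import *
for b in blobs(arm.capture("scene"),"blue",200): print(cv2.boundingRect(b))
c=14.87
to((.475,.222-.075*np.sin(c),.165+.075*np.cos(c)))
p=np.array(arm.state()["tool_pos"])-[.488,.222,.329];print(np.arctan2(-p[1],p[2])+4*np.pi, np.hypot(p[1],p[2]))
```

```text
(353, 191, 42, 47)
t 49.95 pinch [0.4773 0.1665 0.1153] f [2.9 3.8 8.2] w 0.0252 ff 29.968791604042053 -> shift [-0.14  0.01  0.05] turn [-0.001 -0.005  0.001]
14.866099053787327 0.07460007154793108
```

send_rows(
  moves=[
    [[0,0.3,-0.3,0,0,0,0.2],[0,0.5,-0.7,0,0,0,0.2],[0,0.8,-1.0,0,0,0,0.2],[0,1.0,-1.4,0,0,0,0.2],[0,1.0,-1.4,0,0,0,0.2],[0,1.0,-1.4,0,0,0,0.2],[0,1.0,-1.4,0,0,0,0.2],[0,1.0,-1.4,0,0,0,0.2],[0,1.0,-1.4,0,0,0,0.2],[0,1.0,-1.4,0,0,0,0.2]],
  ],
)

```text
time_s: 50.95
tool_pos: [0.4765, 0.1565, 0.293]
tcp_rot: [[1.0, 0.0, 0.006], [0.0, -1.0, 0.001], [0.006, -0.001, -1.0]]
ft_force: [3.4, 5.6, 3.7]
width: 0.0252
finger_force: 30.0
```

send_rows(
  moves=[
    [[0,0,0,0,0,0,0.4],[0,0,0,0,0,0,0.6],[0,0,0,0,0,0,0.6],[0,0,0,0,0,0,0.6],[0,0,0,0,0,0,0.6],[0,0,-2,0,0,0,0.6],[0,0,-5,0,0,0,0.6],[0,0,-9,0,0,0,0.6],[0,0,-13,0,0,0,0.6],[0,0,-17,0,0,0,0.6]],
  ],
)

```text
time_s: 51.95
tool_pos: [0.4744, 0.1558, 0.4639]
tcp_rot: [[1.0, 0.001, -0.001], [0.001, -1.0, -0.0], [-0.001, 0.0, -1.0]]
ft_force: [0.6, 0.0, -0.1]
width: 0.0522
finger_force: 0.0
```

send_rows(
  moves=[
    [[0,0,-2,0,0,0,0.6],[0,2,-3,0,0,0,0.6],[0,5,-3,0,0,0,0.6],[0,9,-3,0,0,0,0.6],[0,13,-3,0,0,0,0.6],[0,17,-3,0,0,0,0.6],[0,21,-3,0,0,0,0.6],[0,25,-3,0,0,0,0.6],[0,28,-3,0,0,0,0.6],[0,28,-3,0,0,0,0.6]],
  ],
)

```text
time_s: 52.95
tool_pos: [0.4752, -0.1274, 0.4924]
tcp_rot: [[1.0, -0.004, 0.0], [-0.004, -1.0, -0.002], [0.0, 0.002, -1.0]]
ft_force: [-0.6, 0.6, -0.6]
width: 0.0519
finger_force: 0.0
```

Run:
```python
from h import *
for i in range(2):
  im=arm.capture("scene")
  for c in("teal","blue"):
    for b in blobs(im,c,200): print(c,cv2.boundingRect(b))
  for k in range(4): arm.capture("top")
to((.5,0,.3))
cv2.imwrite("pics/s12.png",im[130:390,130:500][:,:,::-1].repeat(2,0).repeat(2,1))
```

```text
teal (392, 298, 25, 23)
blue (353, 193, 42, 46)
teal (392, 298, 25, 23)
blue (353, 193, 42, 46)
t 53.45 pinch [ 0.4751 -0.1232  0.3287] f [0.1 0.4 0.9] w 0.0521 ff 0.0 -> shift [  2.51 -12.32   2.87] turn [-0.    -0.     0.002]
```

View pics/s12.png

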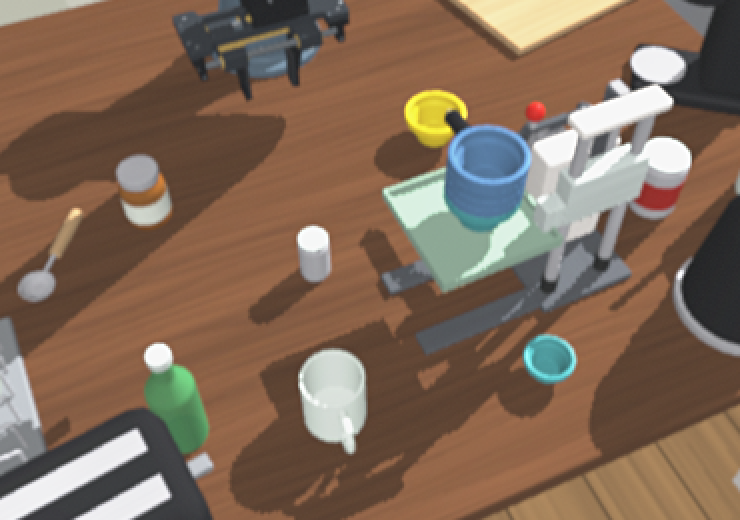

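The shelf is up and steady on the pawl, with the stack upright at crop (487,180). The mug, soap bottle, jar, spoon, pepper pot, tin and yellow basin are where they were. Handing in.

```bash
python3 -c "
from station import arm
print(arm.job_done())"
```

```text
the job is handed in; nothing more can be done
None
```

I handed the job in after about 53 s of the 210 s allowed: all four blue basins are nested in the teal one, and the shelf hangs near the top on the pawl with the stack upright and nothing else visibly moved; the hand-in call returned no verdict.

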